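# Zero the hanging scale and clip the ring weight onto its snap hook

### The job

Check the hanging scale: first, while its hook is still empty, press the scale's black zero plunger fully down to its stop and let it come up again. Then take the check weight that has a ring out of the wooden weight box and hang it by its ring in the scale's snap hook, passing the ring in through the sprung gate so that the gate snaps shut behind it and the weight hangs free and still. Leave the two knob weights in their box and all other things where they stand.

Things in the scene. Friction and masses are not known exactly. Their poses are not given: they have to be found in the camera images.
- scale: bench hanging scale, fixed; origin on the table right below the hook, -x is its front (roughly toward the robot), z up. Grey base plate 16 mm high, x -50 to +115, y -100 to +100 mm, with a wing x -100 to -40, y -155 to -80 mm; steel column of 18 mm diameter at x = +88 mm; white head overhanging from 356 to 462 mm height, x -24 to +44, y -46 to +46 mm
- plunger_top (a point): centre of the top of the zero plunger's black mushroom head (27 mm diameter), on a wing of the scale's base plate, 70 mm in front of and 125 mm to the -y side of the scale's origin, 55 mm above the table when up
- zero_plunger (a joint): how far the zero plunger is pressed: 0 up, 0.008 m at its stop; spring, 1.6 N at first and 4.8 N at the stop
- hook_bowl (a point): centre of the snap hook's round bowl under the head, 255 mm up when unloaded; axes as scale. The hook is an upright oval of 10 mm bar in the x-z plane (like a carabiner, 116 x 58 mm): below this point a half circle of 24 mm centre-line radius, behind it the solid spine at x = +24 mm, in front the nose at x = -24 mm. A ring at rest in the bowl has its bar centred 15 mm below this point
- nose_top (a point): top of the hook's front nose, 24 mm in front of and 7 mm above hook_bowl. The hook's mouth is open toward the front from here up to the gate's hinge, 51 mm higher, and is closed by the gate
- snap_hook (a joint): how far the hook is pulled down by its load: a spring of 1000 N/m carries it, so about 5 mm under the ring weight; 0 empty, end stop 0.015 m
- gate (a joint): angle of the hook's sprung gate, a 7 mm bar, 54 mm long, hinged 24 mm in front of and 58 mm above hook_bowl and hanging down behind the nose: 0 shut, 0.75 rad fully open; its lower end swings only inward, to +x. Pressed at its middle it takes about 1 N at first and 2 to 3 N when open
- gate_tip (a point): lower end of the gate, which rests behind the nose (15 mm in front of hook_bowl, 5 mm above it) when shut
- weight_box: wooden box without lid, 60 x 168 mm and 118 mm high, walls 6 mm, floor 6 mm thick. Fixed. Origin under its centre, y along its length, z up. Three square cells in a row, 48 mm square, their centres at y = -54, 0 and +54 mm
- ring_weight: steel check weight with a ring, 192 mm high, about 0.5 kg, upright in one cell its body flush with the box's top, only the ring above. Body 112 mm high: foot flange 43, waist 36 (from 11 to 102 mm height), collar 40 mm in diameter. Rigid upright ring of 8 mm bar on top, 74 mm outer and 58 mm inner diameter, centre at z = 155 mm. Origin at the centre of the foot, z up; x is the ring's normal
- ring_top (a point): centre of the bar at the top of the ring, 188 mm above the weight's foot; axes as ring_weight
- knob_weight_1: steel weight with a mushroom knob (27 mm) instead of a ring, 126 mm high, in another cell; origin at its foot, z up
- knob_weight_2: the same kind of knob weight in the third cell
- petri_dish: bystander: petri dish lying flat, 74 mm in diameter, 18 mm high; origin under its centre
- marker: bystander: red marker lying on the table, 120 mm long along its y axis, 15 mm thick; origin under its centre
- pump_bottle: bystander, fixed: white pump bottle, 73 x 100 mm, 287 mm high, behind the weight box; origin under its centre
- green_bottle: bystander, fixed: green bottle, 66 x 100 mm, 232 mm high, behind the weight box; origin under its centre
- slide_carton: bystander: small loose carton, 55 x 82 mm (along its x and y), 32 mm high; origin under its centre
Things that resemble listed ones, but are neither listed nor needed, are in the scene too. What is shaped like the ring_weight but blue is not meant.

How it is judged:
On the way, in this order (a step that is already met when the one before it is completed fails the run):
1. the zero plunger is pressed down to its stop while the hook is empty (value of joint zero_plunger above 0.0065 m and value of joint snap_hook below 0.0015 m and horizontal distance between ring_top and hook_bowl above 0.04 m), for 0.05 s.
2. the ring weight hangs in the snap hook, the gate shut behind its ring (horizontal distance between ring_top and hook_bowl below 0.015 m and z of ring_top in the frame of hook_bowl between -0.02 and -0.008 m and value of joint gate below 0.06 rad and value of joint snap_hook above 0.0025 m), for 0.2 s.
At the end, for the whole second after the job is handed in: The weight hangs upright (0.15 rad), nearly still (0.06 m/s), its ring top in the bowl (within 15 mm sideways, 8 to 20 mm below the bowl centre); the hook is pulled down over 2.5 mm, the gate shut (under 0.06 rad), the zero plunger up (under 2 mm) (all of step 2 and value of joint zero_plunger below 0.002 m and angle between ring_weight's own z axis and vertical below 0.15 rad and linear speed of ring_weight below 0.06 m/s); the robot touches nothing.
It fails at once if a knob weight is lifted or moved out of its cell (more than 30 mm) (distance of any of knob_weight_1, knob_weight_2 from where it was at the start of the episode above 0.03 m).
It fails at once if a bystander is pushed more than 30 mm (distance of any of slide_carton, petri_dish, marker from where it was at the start of the episode above 0.03 m).
It also fails if it takes over 72 s, if anything falls off the work surface, if the arm or the gripper's body presses on something with over 40 N, if the wrist force passes 120 N, or if a joint passes its speed limit or range.

### The arm

A 6-joint arm with a two-finger parallel gripper is mounted at the origin on a cart in front of the work surface, level with it; the furniture and walls round the work are solid. World frame = base frame: x ahead of the robot, y to its left, z up, the work surface at z = 0. Lengths are in m, angles in rad, forces in N, time in s.
With the tool pointing down it reaches from about 0.35 to 0.975 m from the base axis. Payload 4.9 kg.
Tool frame: the origin (TCP) lies at the very end of the fingers, on their centre line; the grasp point (between the pads) lies 19 mm behind it; x points along the fingers, y is the direction in which the jaws open and shut, and the axes are right-handed (so a half turn about x gives the same grasp; the last joint's range is limited). The gripper opens to 85 mm and grips with 20 to 120 N. Pads are 22 mm wide; open, the fingers measure 114 mm over their backs; the gripper's body (76 mm by 85 mm) begins 54 mm behind the grasp point. The pads swing forward as they close: fully open they stand 13 mm farther back than shut.
Start: joints at [-1.344, 0.053, 1.613, -0, 1.476, -0.119], TCP at [0.212, -0.588, 0.231] pointing down, gripper open.
Joint ranges: [-3.01, 3.01], [-1.01, 2.22], [0.06, 2.58], [-1.02, 4.17], [0.09, 2.62], [-3.14, 3.14]. Speed limits (rad/s): [2.57, 2.57, 3.14, 3.14, 3.14, 3.14].

### API

Orientations are given as a rotation vector (axis times angle).
In Python, from station import ctrl, get_image, calibration, finish_job, search_frame, cut_out, mark_of gives the robot as it stands. The module is installed in compiled form; this text tells all that it offers.
- The arm moves only by the tool arm_command, never from a script. Its argument "plan" is a list that holds one entry, the list of rows, each a list of 7 numbers: the shift along the tool's x, y, z in m, then the turn, a rotation vector about the tool's x, y, z in degrees, then the finger opening in m, from 0 to 0.0854. A call has 1 to 20 rows; each row shifts and turns the pose as measured when the row begins, along the tool's axes as they then stand; what a row does not reach is not made up. A row lasts 1/12 s, in which the tool goes at most 41.7 mm and 7.16 degrees, less where a joint would pass 70% of its speed; a pose out of reach is approached as far as the arm can. A call with a gripper value outside its range is refused whole. The fingers move at their own pace and stop on an object; "squeeze" is the grip in N (left out, the last holds). Time passes only in rows, so rows that do not move let the fingers close. It gives the time, the measured TCP pose, the force and the opening at its end, in the units of the state.
- ctrl.get_obs(): the state, without advancing time (a new reading comes with each control period).
- get_image(name): name is "scene" or "side" or "wrist"; returns the picture (384x512x3 uint8, red, green, blue); there is no depth.
- calibration(name): a dict with "fx", "fy", "cx", "cy" (pixels), "cam_to_world" (4x4, takes a point from camera to world coordinates); the wrist camera has in their place "hand_eye" (4x4, takes a point from camera to tool coordinates, whose origin is the TCP and whose axes are the tool frame's). Camera axes: x right, y down, z forward; pixel columns grow to the right and rows downward; lengths in m; the calibration is good to about 2 mm. A picture is of the moment at which its call begins: read the wrist's pose just before it. calibration takes no time and is no camera call.
- finish_job(): hands the job in, once; it reports no verdict.
Trained networks look in the newest picture that a camera, given by its name, has taken for a name from the list of things; names that differ only in an ending like _2 or _b are one class to them, and where a whole thing is asked for, a point or a joint stands for the part that bears it (a point fixed in the world has none). Each returns a list of dicts, best first, with "conf" (0 to 1); they miss things now and then, are a little off and sometimes report something else, mostly with a low value. They report only what shows in the picture. A call takes as long as a camera call. They do not tell look-alikes from the thing itself.
- search_frame(camera, thing): "at" ([x, y, z] in m, in the coordinates of the camera as it stood for that picture, good to about 4 mm: the middle of the surface that is visible of it).
- cut_out(camera, thing): "mask" (384x512 bool, what is visible of it).
- mark_of(camera, thing): "at" ([x, y, z] in m, in the coordinates of the camera as it stood for that picture, good to about 4 mm: a listed point, or the origin of a listed thing).
The state is a dict: "t": time; "q": joint angles; "dq": joint speeds; "effort": joint torques, N m; "tool_pos": TCP position; "tool_rot": TCP orientation; "contact_force": force on the tool from outside, world axes, zero at the start; "wrist_torque": the same for the moment, N m; "opening": finger opening in m.
Only numpy, scipy, OpenCV 4.12 (cv2) and the standard library are available. Lean on these libraries where they do the work, as an engineer would, in place of code of your own. Each camera call takes 0.05 s, during which the arm holds its last target. There are 200 camera calls.

## Working session

There is one attempt and no reset: what is moved stays moved. The work goes in short steps, Python scripts to look and compute and a tool call to move; the robot and the scene stay as the last step left them, time stands still between calls to the robot, and variables do not carry over. Pictures are saved under pics/ and viewed, about 8 in all and at most 12, crops included, and the job is handed in when it is done.

Besides the shell and the picture viewer there is one more tool, called after ">>>" by a JSON object that holds its "name" and its "arguments", one argument or row to a line. arm_command: Moves the arm, as the interface text tells. Its arguments: {"type":"object","properties":{"plan":{"type":"array","items":{"type":"array","items":{"type":"array","items":{"type":"number"}}}},"squeeze":{"type":"number"}},"required":["plan"]}

```bash
mkdir -p pics
cat > h.py <<'E'
import numpy as np, cv2
from scipy.spatial.transform import Rotation as R
from station import ctrl, get_image, calibration, finish_job, search_frame, cut_out, mark_of
def T_cam(c):
    k=calibration(c)
    if 'cam_to_world' in k: return np.array(k['cam_to_world'])
    o=ctrl.get_obs(); T=np.eye(4); T[:3,:3]=R.from_rotvec(o['tool_rot']).as_matrix(); T[:3,3]=o['tool_pos']
    return T@np.array(k['hand_eye'])
def snap(c,name=None):
    T=T_cam(c); im=get_image(c)
    if name: cv2.imwrite('pics/'+name,im[:,:,::-1])
    return im,T
def marks(c,T,things,f=mark_of):
    for t in things:
        for d in f(c,t)[:3]:
            p=np.array(d['at']); k=calibration(c)
            w=(T@np.r_[p,1])[:3]
            print(c,t,round(d['conf'],2),w.round(4),'px',round(k['fx']*p[0]/p[2]+k['cx']),round(k['fy']*p[1]/p[2]+k['cy']))
def state():
    o=ctrl.get_obs(); print('t',round(o['t'],2),'tcp',np.round(o['tool_pos'],4),'q',np.round(o['q'],3),'F',np.round(o['contact_force'],1),'op',round(o['opening'],4)); print(R.from_rotvec(o['tool_rot']).as_matrix().round(3))
E
python3 - <<'E'
from h import *
state()
a,T=snap('scene'); marks('scene',T,['scale','plunger_top','hook_bowl','nose_top','ring_weight','ring_top','weight_box','knob_weight_1','petri_dish','marker','slide_carton','pump_bottle','green_bottle'])
b,T2=snap('side'); marks('side',T2,['scale','plunger_top','hook_bowl','nose_top','ring_top','weight_box'])
cv2.imwrite('pics/a.png',np.vstack([a,b])[:,:,::-1])
E
```

```text
t 0.0 tcp [ 0.2117 -0.5874  0.2301] q [-1.344  0.053  1.614 -0.     1.476 -0.119] F [-0.9 -0.4 -0.7] op 0.0856
[[-0.     0.339 -0.941]
 [ 0.002 -0.941 -0.339]
 [-1.    -0.002 -0.   ]]
scene scale 0.91 [0.6352 0.2105 0.    ] px 209 245
scene plunger_top 0.59 [0.6416 0.0643 0.0575] px 247 212
scene hook_bowl 0.54 [0.6367 0.2089 0.2515] px 199 190
scene hook_bowl 0.51 [4.296e-01 3.126e-01 4.000e-04] px 212 314
scene nose_top 0.8 [0.6095 0.1995 0.2647] px 206 192
scene nose_top 0.5 [ 0.5009 -0.165  -0.0013] px 330 221
scene ring_weight 0.92 [ 3.399e-01 -5.560e-02 -1.000e-04] px 336 273
scene ring_top 0.69 [ 0.3411 -0.0537  0.1908] px 344 234
scene ring_top 0.66 [ 0.5049 -0.1643  0.1944] px 336 178
scene weight_box 0.77 [ 5.030e-01 -1.686e-01 -4.000e-04] px 330 220
scene petri_dish 0.72 [ 6.494e-01 -4.590e-02  3.000e-04] px 274 207
scene marker 0.63 [ 0.4438  0.0132 -0.0018] px 296 259
scene slide_carton 0.95 [0.4265 0.3126 0.002 ] px 212 314
scene pump_bottle 0.85 [ 0.7541 -0.1447  0.0013] px 280 177
scene green_bottle 0.74 [ 0.7591 -0.2659 -0.0033] px 306 163
side scale 0.8 [ 0.6334  0.2063 -0.0011] px 211 247
side scale 0.36 [0.6098 0.1978 0.2602] px 214 193
side plunger_top 0.43 [0.637  0.0662 0.0561] px 231 212
side hook_bowl 0.76 [0.636  0.2065 0.2535] px 206 194
side hook_bowl 0.65 [ 0.6331  0.2091 -0.004 ] px 210 248
side hook_bowl 0.31 [ 0.7583 -0.2596 -0.0009] px 247 167
side nose_top 0.65 [0.6113 0.1948 0.2577] px 215 193
side nose_top 0.3 [ 0.6331  0.207  -0.0052] px 211 248
side ring_top 0.55 [ 0.3391 -0.0546  0.1862] px 322 195
side ring_top 0.54 [ 0.3444 -0.1604  0.1852] px 332 178
side ring_top 0.43 [ 0.5022 -0.1676  0.1932] px 294 161
side weight_box 0.73 [ 0.5049 -0.1668  0.1927] px 293 161
side weight_box 0.64 [ 0.5028 -0.1693 -0.0027] px 290 200
```

View pics/a.png

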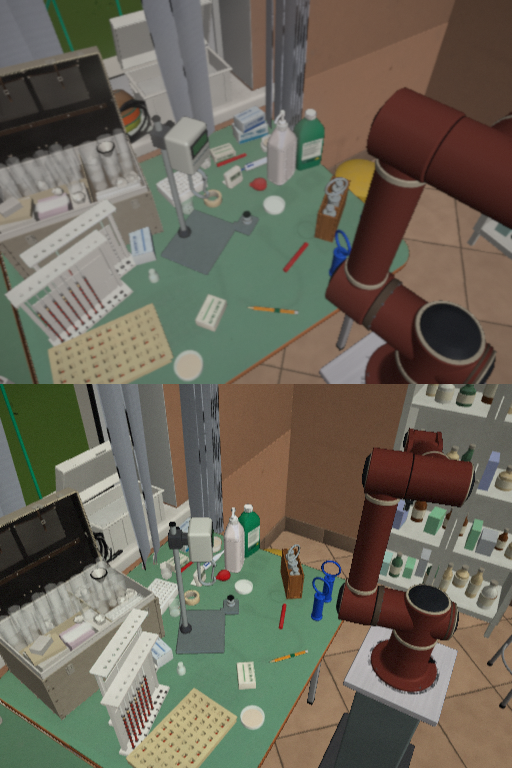

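View crop.

Candidates for the ring weight: two blue look-alikes (scene px ~344,234 and side ~332,178), and the steel ring in the wooden box (scene ~336,180, side ~294,161). By the description, I choose the one in the box. I'll check it in a close crop.

Run:
```python
from h import *
a=cv2.imread('pics/a.png')
c1=cv2.resize(a[160:250,300:380],None,fx=5,fy=5,interpolation=cv2.INTER_CUBIC)
c2=cv2.resize(a[384+145:384+235,260:340],None,fx=5,fy=5,interpolation=cv2.INTER_CUBIC)
cv2.imwrite('pics/b.png',np.hstack([c1,c2])[:590])
# box long axis from masks
for c in('scene','side'):
    snap(c); T=T_cam(c)
    marks(c,T,['knob_weight_1'])
    marks(c,T,['ring_top','ring_weight'],search_frame)
```

```text
scene knob_weight_1 0.4 [ 5.040e-01 -1.653e-01  5.000e-04] px 330 220
scene ring_top 0.94 [ 0.3379 -0.0473  0.1112] px 339 253
scene ring_top 0.77 [ 0.4997 -0.1591  0.1288] px 333 195
scene ring_weight 0.85 [ 0.3348 -0.0489  0.1083] px 340 254
scene ring_weight 0.75 [ 0.4986 -0.1641  0.1328] px 335 194
scene ring_weight 0.66 [ 0.7334 -0.1278  0.1417] px 280 153
side ring_top 0.8 [ 0.3361 -0.1533  0.1063] px 330 196
side ring_top 0.56 [ 0.3366 -0.0458  0.0934] px 318 216
side ring_top 0.55 [ 0.4983 -0.1566  0.1326] px 292 176
side ring_weight 0.96 [ 0.3302 -0.0369  0.0922] px 319 218
side ring_weight 0.66 [ 0.3346 -0.1497  0.1078] px 331 196
side ring_weight 0.58 [ 0.4991 -0.157   0.1287] px 292 176
```

View pics/b.png

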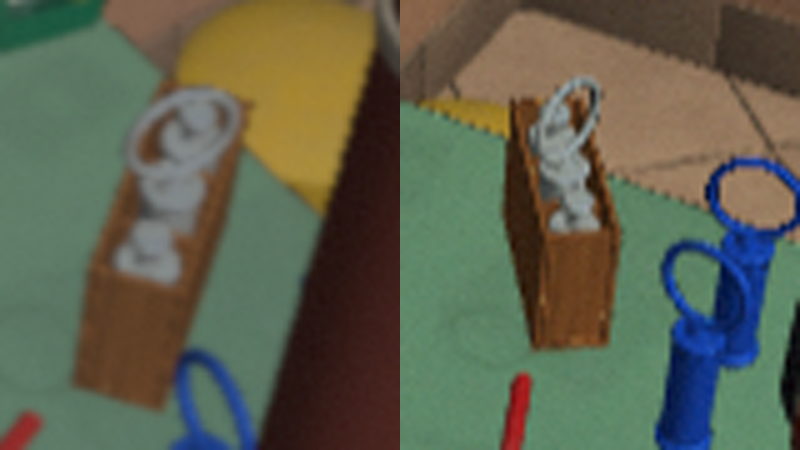

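The crop shows a steel ring in the middle cell with a knob weight at each end, so the choice holds. The blue ones stand outside the box. Next I plan the first move, a high pass over the box for a wrist view.

```bash
cat >> h.py <<'E'
def go(pos=None,Rt=None,rot_first=True):
    o=ctrl.get_obs(); R0=R.from_rotvec(o['tool_rot']).as_matrix(); p=np.array(o['tool_pos'])
    if Rt is None: Rt=R0
    rv=R.from_matrix(R0.T@Rt).as_rotvec(degrees=True)
    d=(np.array(pos)-p) if pos is not None else np.zeros(3)
    print('turn(tool,deg)',rv.round(1),'n>=',int(np.ceil(np.linalg.norm(rv)/7.1)),'| shift before turn(mm)',(R0.T@d*1e3).round(1),'| after turn',(Rt.T@d*1e3).round(1),'n>=',int(np.ceil(np.linalg.norm(d)/.041)))
def frame(x,y=None,z=None):
    x=np.array(x,float);x/=np.linalg.norm(x)
    y=np.array(y,float);y-=y@x*x;y/=np.linalg.norm(y)
    return np.c_[x,y,np.cross(x,y)]
E
python3 - <<'E'
from h import *
k=calibration('wrist'); print({a:np.round(b,3) for a,b in k.items()})
go([0.40,-0.22,0.42])
E
```

```text
{'fx': np.float64(304.055), 'fy': np.float64(304.055), 'cx': np.float64(257.944), 'cy': np.float64(190.983), 'hand_eye': array([[-0.   , -0.275,  0.961, -0.141],
       [ 1.   ,  0.   ,  0.   ,  0.   ],
       [-0.   ,  0.961,  0.275, -0.069],
       [ 0.   ,  0.   ,  0.   ,  1.   ]])}
turn(tool,deg) [0. 0. 0.] n>= 0 | shift before turn(mm) [-188.7 -282.4 -301.7] | after turn [-188.7 -282.4 -301.7] n>= 12
```

>>> {"name": "arm_command", "arguments": {
  "plan": [
    [[-0.038, 0, 0, 0, 0, 0, 0.085], [-0.038, 0, 0, 0, 0, 0, 0.085], [-0.038, 0, 0, 0, 0, 0, 0.085], [-0.038, 0, 0, 0, 0, 0, 0.085], [-0.038, 0, 0, 0, 0, 0, 0.085], [0, -0.021, -0.033, 0, 0, 0, 0.085], [0, -0.021, -0.033, 0, 0, 0, 0.085], [0, -0.021, -0.033, 0, 0, 0, 0.085], [0, -0.021, -0.033, 0, 0, 0, 0.085], [0, -0.021, -0.033, 0, 0, 0, 0.085], [0, -0.021, -0.033, 0, 0, 0, 0.085], [0, -0.021, -0.033, 0, 0, 0, 0.085], [0, -0.021, -0.033, 0, 0, 0, 0.085], [0, -0.021, -0.033, 0, 0, 0, 0.085], [0, -0.021, -0.033, 0, 0, 0, 0.085], [0, -0.021, -0.033, 0, 0, 0, 0.085], [0, -0.021, -0.033, 0, 0, 0, 0.085], [0, -0.021, -0.033, 0, 0, 0, 0.085], [0, -0.021, -0.033, 0, 0, 0, 0.085], [0, 0, 0, 0, 0, 0, 0.085]]
  ]
}}

```text
t: 3.12
tool_pos: [0.5605, -0.1365, 0.4321]
tool_rot: [2.046, 0.348, -2.032]
contact_force: [-0.6, -0.6, -0.3]
opening: 0.0848
```

Run:
```python
from h import *
state()
im,T=snap('wrist','c.png'); marks('wrist',T,['ring_top','ring_weight','weight_box','knob_weight_1','plunger_top','petri_dish'])
m=cut_out('wrist','ring_weight'); print([(d['conf'],d['mask'].sum()) for d in m])
```

```text
t 3.12 tcp [ 0.5605 -0.1365  0.4321] q [-0.37  -0.106  1.44   0.004  1.801  0.865] F [-0.6 -0.6 -0.3] op 0.0848
[[ 0.007  0.331 -0.944]
 [ 0.002 -0.944 -0.331]
 [-1.     0.001 -0.007]]
wrist ring_top 0.95 [ 0.5004 -0.1662  0.1892] px 264 211
wrist ring_top 0.83 [ 0.3425 -0.1602  0.1847] px 224 303
wrist ring_top 0.71 [0.446  0.014  0.0015] px 164 174
wrist ring_weight 0.93 [ 0.3397 -0.0535 -0.0027] px 184 232
wrist ring_weight 0.74 [ 0.3456 -0.1593 -0.0028] px 234 246
wrist weight_box 0.82 [ 0.5022 -0.1698 -0.0043] px 264 178
wrist weight_box 0.23 [ 0.4253  0.3122 -0.0021] px 7 132
wrist knob_weight_1 0.66 [ 0.4682 -0.1269  0.0034] px 237 187
wrist knob_weight_1 0.62 [ 0.5326 -0.2129  0.0028] px 290 171
wrist plunger_top 0.71 [0.6408 0.0634 0.0567] px 155 57
wrist petri_dish 0.85 [ 0.6474 -0.0494 -0.0018] px 228 81
wrist petri_dish 0.27 [ 0.5    -0.1673 -0.001 ] px 262 179
wrist petri_dish 0.16 [0.6396 0.063  0.055 ] px 155 58
[(0.87, np.int64(996)), (0.83, np.int64(777)), (0.79, np.int64(1069))]
```

View pics/c.png

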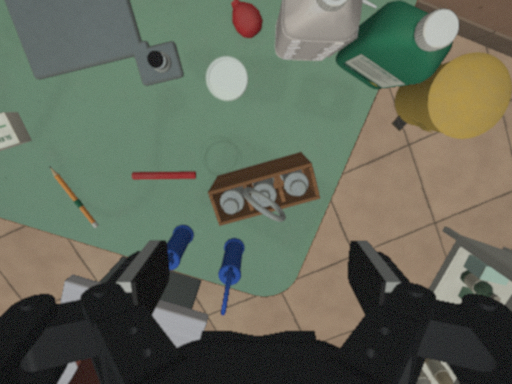

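The wrist view shows the box around (264,190) with knobs at (231,203) and (295,184). The ring is in the middle cell, seen almost edge-on from (248,190) to (284,218). The plunger is at (157,58). I'll go to the plunger with the fingers shut.

>>> {"name": "arm_command", "arguments": {
  "plan": [
    [[0, -0.027, -0.0235, 0, 0, 0, 0], [0, -0.027, -0.0235, 0, 0, 0, 0], [0, -0.027, -0.0235, 0, 0, 0, 0], [0, -0.027, -0.0235, 0, 0, 0, 0], [0, -0.027, -0.0235, 0, 0, 0, 0], [0, -0.027, -0.0235, 0, 0, 0, 0], [0, 0, 0, 0, 0, 0, 0], [0.036, 0, 0, 0, 0, 0, 0], [0.036, 0, 0, 0, 0, 0, 0], [0.036, 0, 0, 0, 0, 0, 0], [0.036, 0, 0, 0, 0, 0, 0], [0.036, 0, 0, 0, 0, 0, 0], [0.036, 0, 0, 0, 0, 0, 0], [0.036, 0, 0, 0, 0, 0, 0], [0, 0, 0, 0, 0, 0, 0]]
  ]
}}

```text
t: 4.77
tool_pos: [0.6473, 0.0456, 0.1789]
tool_rot: [2.079, 0.303, -2.035]
contact_force: [-1.4, 0.4, -1.8]
opening: -0.0
```

Run:
```python
from h import *
state()
im,T=snap('wrist'); marks('wrist',T,['plunger_top','hook_bowl','nose_top','scale'])
go([.64,.064,.07])
# ring ends from c.png (pose then), crop for a closer check
a=cv2.imread('pics/c.png'); cv2.imwrite('pics/d.png',cv2.resize(a[140:235,200:330],None,fx=6,fy=6,interpolation=cv2.INTER_CUBIC))
```

```text
t 4.77 tcp [0.6473 0.0456 0.1789] q [-0.043  0.13   1.619 -0.003  1.37   1.229] F [-1.4  0.4 -1.8] op -0.0
[[ 0.022  0.295 -0.955]
 [-0.004 -0.955 -0.295]
 [-1.     0.011 -0.02 ]]
wrist plunger_top 0.81 [0.6385 0.0612 0.0537] px 237 190
wrist scale 0.62 [6.323e-01 2.093e-01 1.000e-04] px 102 142
turn(tool,deg) [0. 0. 0.] n>= 0 | shift before turn(mm) [122.3 -23.4  13.7] | after turn [122.3 -23.4  13.7] n>= 4
```

View pics/d.png

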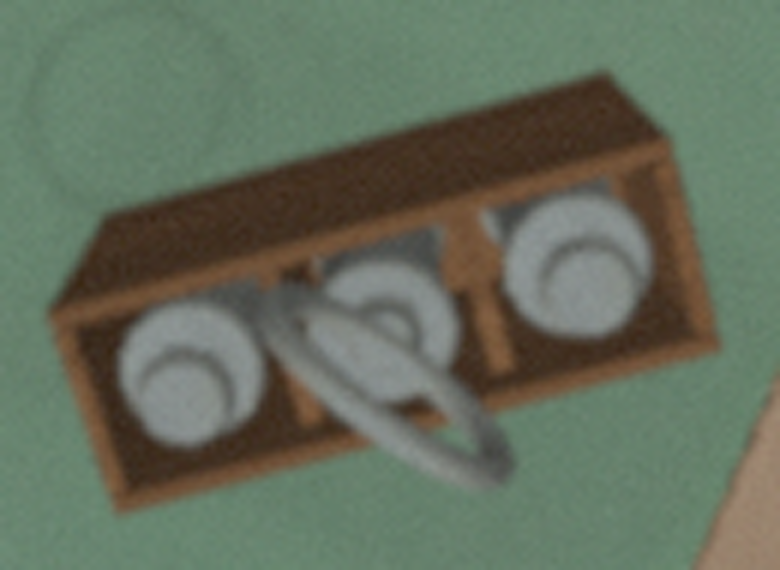

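>>> {"name": "arm_command", "arguments": {
  "plan": [
    [[0, -0.01, 0.003, 0, 0, 0, 0], [0, -0.009, 0.003, 0, 0, 0, 0], [0.025, 0, 0, 0, 0, 0, 0], [0.025, 0, 0, 0, 0, 0, 0], [0.025, 0, 0, 0, 0, 0, 0], [0.02, 0, 0, 0, 0, 0, 0], [0, 0, 0, 0, 0, 0, 0], [0.007, 0, 0, 0, 0, 0, 0], [0.007, 0, 0, 0, 0, 0, 0], [0.007, 0, 0, 0, 0, 0, 0], [0.007, 0, 0, 0, 0, 0, 0], [0, 0, 0, 0, 0, 0, 0]]
  ]
}}

```text
t: 6.02
tool_pos: [0.6627, 0.0702, 0.095]
tool_rot: [2.139, 0.298, -1.957]
contact_force: [-0.8, -0.4, -0.7]
opening: 0.0006
```

Run:
```python
from h import *
state()
# ring direction from picture c (pose recorded then)
T=np.eye(4);T[:3,:3]=R.from_rotvec([2.046,.348,-2.032]).as_matrix();T[:3,3]=[.5605,-.1365,.4321];T=T@np.array(calibration('wrist')['hand_eye'])
k=calibration('wrist')
P=[]
for u,v in[(245,188.3),(284.2,220)]:
    r=T[:3,:3]@np.array([(u-k['cx'])/k['fx'],(v-k['cy'])/k['fy'],1]); P.append(T[:3,3]+r*(.161-T[2,3])/r[2])
P=np.array(P); d=P[1]-P[0]; print(P.round(4),'len',np.linalg.norm(d),'plane az',np.degrees(np.arctan2(d[1],d[0])),'mid',P.mean(0))
```

```text
t 6.02 tcp [0.6627 0.0702 0.095 ] q [-0.005  0.208  1.681 -0.003  1.163  1.261] F [-0.8 -0.4 -0.7] op 0.0006
[[ 0.089  0.3   -0.95 ]
 [-0.003 -0.954 -0.301]
 [-0.996  0.03  -0.084]]
[[ 0.5138 -0.134   0.161 ]
 [ 0.4875 -0.2028  0.161 ]] len 0.0736430892084367 plane az -110.87571281936994 mid [ 0.50063556 -0.16839906  0.161     ]
```

Run:
```python
from h import *
Rt=frame([0,0,-1],[.3,-.954,0]); go([.639,.063,.07],Rt)
```

```text
turn(tool,deg) [ 0.1 -4.8 -1.7] n>= 1 | shift before turn(mm) [22.8 -1.  26.7] | after turn [25.  -0.3 24.7] n>= 1
```

>>> {"name": "arm_command", "arguments": {
  "plan": [
    [[0, 0, 0, 0, -4.8, -1.7, 0], [0, 0, 0, 0, 0, 0, 0], [0, 0, 0.013, 0, 0, 0, 0], [0, 0, 0.012, 0, 0, 0, 0], [0, 0, 0, 0, 0, 0, 0], [0.01, 0, 0, 0, 0, 0, 0], [0.01, 0, 0, 0, 0, 0, 0], [0, 0, 0, 0, 0, 0, 0], [0, 0, 0, 0, 0, 0, 0]]
  ]
}}

```text
t: 6.77
tool_pos: [0.6407, 0.0626, 0.075]
tool_rot: [2.064, 0.315, -2.049]
contact_force: [-0.2, -1.1, 0.3]
opening: -0.0
```

Run:
```python
from h import *
state()
Rt=frame([0,0,-1],[.3,-.954,0]); go([.639,.063,.045],Rt)
im,T=snap('wrist'); marks('wrist',T,['plunger_top'])
```

```text
t 6.77 tcp [0.6407 0.0626 0.075 ] q [-0.018  0.23   1.691 -0.     1.214  1.248] F [-0.2 -1.1  0.3] op -0.0
[[ 0.008  0.3   -0.954]
 [-0.    -0.954 -0.3  ]
 [-1.     0.002 -0.007]]
turn(tool,deg) [ 0.  -0.4 -0.1] n>= 1 | shift before turn(mm) [30.  -1.   1.7] | after turn [30.  -0.9  1.5] n>= 1
wrist plunger_top 0.6 [0.6393 0.0618 0.0548] px 258 232
```

>>> {"name": "arm_command", "arguments": {
  "plan": [
    [[0.01, 0, 0, 0, 0, 0, 0], [0.008, 0, 0, 0, 0, 0, 0], [0.006, 0, 0, 0, 0, 0, 0], [0.006, 0, 0, 0, 0, 0, 0], [0.004, 0, 0, 0, 0, 0, 0], [0.003, 0, 0, 0, 0, 0, 0]]
  ]
}}

```text
t: 7.37
tool_pos: [0.6445, 0.0629, 0.0466]
tool_rot: [2.065, 0.315, -2.046]
contact_force: [-7.0, 0.6, 11.9]
opening: 0.0005
```

>>> {"name": "arm_command", "arguments": {
  "plan": [
    [[0.002, 0, 0, 0, 0, 0, 0], [0, 0, 0, 0, 0, 0, 0], [-0.02, 0, 0, 0, 0, 0, 0], [-0.035, 0, 0, 0, 0, 0, 0], [-0.035, 0, 0, 0, 0, 0, 0.085], [-0.035, 0, 0, 0, 0, 0, 0.085], [-0.035, 0, 0, 0, 0, 0, 0.085], [-0.035, 0, 0, 0, 0, 0, 0.085], [-0.035, 0, 0, 0, 0, 0, 0.085], [0, 0, 0, -6.4, 0, 0, 0.085], [0, 0, 0, -6.4, 0, 0, 0.085], [0, 0, 0, -6.4, 0, 0, 0.085], [0, 0, 0, -6.4, 0, 0, 0.085], [0, 0, 0, -6.4, 0, 0, 0.085], [0, 0, 0, -6.4, 0, 0, 0.085], [0, 0, 0, -6.4, 0, 0, 0.085], [0, 0, 0, -6.4, 0, 0, 0.085], [0, 0, 0, 0, 0, 0, 0.085]]
  ]
}}

```text
t: 8.87
tool_pos: [0.6432, 0.0631, 0.2782]
tool_rot: [1.445, 1.036, -1.446]
contact_force: [0.3, -0.9, -1.2]
opening: 0.0848
```

Run:
```python
from h import *
state()
c,s=np.cos(np.radians(-21)),np.sin(np.radians(-21))
go([.5006,-.1684,.28],frame([0,0,-1],[c,s,0]))
b,T=snap('side'); marks('side',T,['plunger_top'])
```

```text
t 8.87 tcp [0.6432 0.0631 0.2782] q [-1.700e-02  7.900e-02  1.508e+00 -1.000e-03  1.555e+00  3.100e-01] F [ 0.3 -0.9 -1.2] op 0.0848
[[ 0.     0.947 -0.321]
 [-0.001 -0.321 -0.947]
 [-1.     0.001  0.001]]
turn(tool,deg) [ 2.3  0.  -0. ] n>= 1 | shift before turn(mm) [ -1.6 -60.7 265.1] | after turn [ -1.8 -50.2 267.3] n>= 7
side plunger_top 0.6 [0.6366 0.0653 0.0564] px 231 212
```

>>> {"name": "arm_command", "arguments": {
  "plan": [
    [[0, 0, 0, 2.3, 0, 0, 0.085], [0, -0.0063, 0.033, 0, 0, 0, 0.085], [0, -0.0063, 0.033, 0, 0, 0, 0.085], [0, -0.0063, 0.033, 0, 0, 0, 0.085], [0, -0.0063, 0.033, 0, 0, 0, 0.085], [0, -0.0063, 0.033, 0, 0, 0, 0.085], [0, -0.0063, 0.033, 0, 0, 0, 0.085], [0, -0.0063, 0.033, 0, 0, 0, 0.085], [0, -0.0063, 0.033, 0, 0, 0, 0.085], [0, 0, 0, 0, 0, 0, 0.085], [0, 0, 0, 0, 0, 0, 0.085]]
  ]
}}

```text
t: 9.88
tool_pos: [0.4912, -0.1708, 0.2742]
tool_rot: [1.496, 0.992, -1.499]
contact_force: [-0.1, 0.6, -0.2]
opening: 0.0847
```

Run:
```python
from h import *
state()
c,s=np.cos(np.radians(-21)),np.sin(np.radians(-21))
go([.5006,-.1684,.18],frame([0,0,-1],[c,s,0]))
b,T=snap('wrist','e.png'); marks('wrist',T,['ring_top','weight_box'])
```

```text
t 9.88 tcp [ 0.4912 -0.1708  0.2742] q [-0.477 -0.223  1.801 -0.002  1.564 -0.076] F [-0.1  0.6 -0.2] op 0.0847
[[-0.001  0.921 -0.39 ]
 [-0.001 -0.39  -0.921]
 [-1.    -0.001  0.002]]
turn(tool,deg) [-2.   0.1  0. ] n>= 1 | shift before turn(mm) [94.2  7.8 -6. ] | after turn [94.2  8.  -5.6] n>= 3
wrist ring_top 0.63 [ 0.3436 -0.1591  0.185 ] px 90 248
wrist ring_top 0.61 [ 0.341  -0.055   0.1873] px 11 133
wrist ring_top 0.57 [ 0.5025 -0.168   0.1907] px 271 188
wrist weight_box 0.85 [ 4.99e-01 -1.68e-01 -1.00e-04] px 263 152
wrist weight_box 0.64 [ 0.4979 -0.1673  0.1924] px 265 190
```

View pics/e.png

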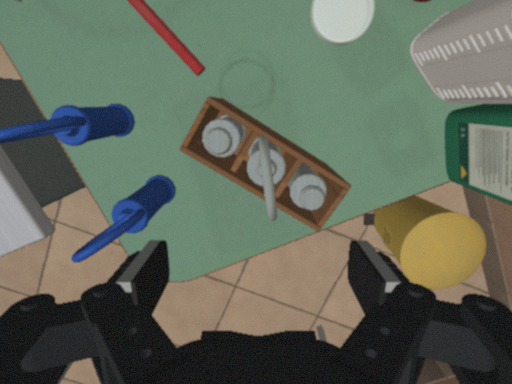

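The steel ring runs from (262,140) to (271,216), about 5° off the tool's z axis and nearly centred. I'll correct, descend and grip.

>>> {"name": "arm_command", "arguments": {
  "plan": [
    [[0, 0.008, -0.006, 0, 0, 0, 0.085], [0, 0, 0, -3.5, 0, 0, 0.085], [0.025, 0, 0, 0, 0, 0, 0.085], [0.025, 0, 0, 0, 0, 0, 0.085], [0.02, 0, 0, 0, 0, 0, 0.085], [0.012, 0, 0, 0, 0, 0, 0.085], [0.005, 0, 0, 0, 0, 0, 0.085], [0, 0, 0, 0, 0, 0, 0.085]]
  ],
  "squeeze": 60
}}

```text
t: 10.7
tool_pos: [0.5122, -0.1587, 0.1858]
tool_rot: [1.444, 1.036, -1.438]
contact_force: [0.9, 0.6, 0.4]
opening: 0.0851
```

Run:
```python
from h import *
state()
c,s=np.cos(np.radians(-19)),np.sin(np.radians(-19))
go([.501,-.168,.178],frame([0,0,-1],[c,s,0]))
```

```text
t 10.7 tcp [ 0.5122 -0.1587  0.1858] q [-4.400e-01 -1.320e-01  1.869e+00  1.000e-03  1.399e+00 -1.190e-01] F [0.9 0.6 0.4] op 0.0851
[[ 0.005  0.949 -0.316]
 [-0.001 -0.316 -0.949]
 [-1.     0.005 -0.001]]
turn(tool,deg) [ 0.6 -0.  -0.3] n>= 1 | shift before turn(mm) [ 7.8 -7.7 12.4] | after turn [ 7.8 -7.5 12.5] n>= 1
```

>>> {"name": "arm_command", "arguments": {
  "plan": [
    [[0, -0.0075, 0.0124, 0, 0, 0, 0.085], [0.007, 0, 0, 0, 0, 0, 0.085], [0, 0, 0, 0, 0, 0, 0.085], [0, 0, 0, 0, 0, 0, 0], [0, 0, 0, 0, 0, 0, 0], [0, 0, 0, 0, 0, 0, 0], [0, 0, 0, 0, 0, 0, 0], [0, 0, 0, 0, 0, 0, 0], [0, 0, 0, 0, 0, 0, 0], [0, 0, 0, 0, 0, 0, 0], [0, 0, 0, 0, 0, 0, 0]]
  ],
  "squeeze": 60
}}

```text
t: 11.62
tool_pos: [0.5036, -0.1698, 0.1846]
tool_rot: [1.446, 1.027, -1.431]
contact_force: [-0.3, 0.6, 0.5]
opening: 0.0054
```

>>> {"name": "arm_command", "arguments": {
  "plan": [
    [[0, 0, 0, 0, 0, 0, 0], [-0.012, 0, 0, 0, 0, 0, 0], [-0.012, 0, 0, 0, 0, 0, 0], [0, 0, 0, 0, 0, 0, 0]]
  ]
}}

```text
t: 11.95
tool_pos: [0.5012, -0.1687, 0.2063]
tool_rot: [1.444, 1.034, -1.436]
contact_force: [0.4, 0.3, -4.8]
opening: 0.0057
```

Run:
```python
from h import *
state()
b,T=snap('wrist','f.png')
a,_=snap('side'); 
cv2.imwrite('pics/f.png',np.hstack([b[120:384],cv2.resize(a[120:220,240:340],(264,264),interpolation=cv2.INTER_CUBIC)])[:,:,::-1])
```

```text
t 11.95 tcp [ 0.5012 -0.1687  0.2063] q [-4.660e-01 -1.680e-01  1.866e+00  1.000e-03  1.436e+00 -1.460e-01] F [ 0.4  0.3 -4.8] op 0.0057
[[ 0.007  0.949 -0.315]
 [-0.002 -0.315 -0.949]
 [-1.     0.007 -0.   ]]
```

View pics/f.png

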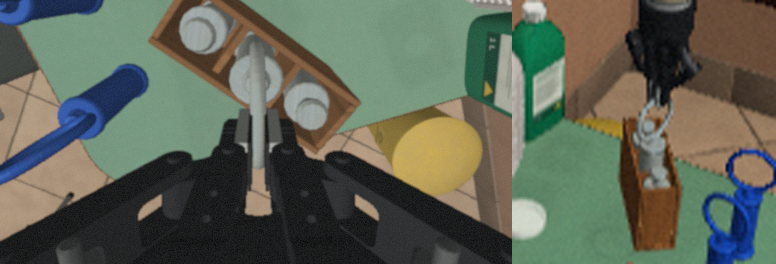

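>>> {"name": "arm_command", "arguments": {
  "plan": [
    [[-0.015, 0, 0, 0, 0, 0, 0], [-0.02, 0, 0, 0, 0, 0, 0], [-0.02, 0, 0, 0, 0, 0, 0], [-0.02, 0, 0, 0, 0, 0, 0], [-0.02, 0, 0, 0, 0, 0, 0], [-0.02, 0, 0, 0, 0, 0, 0], [0, 0, 0, 0, 0, 0, 0]]
  ],
  "squeeze": 80
}}

```text
t: 12.63
tool_pos: [0.4972, -0.1675, 0.3147]
tool_rot: [1.44, 1.047, -1.446]
contact_force: [1.0, -0.6, -5.2]
opening: 0.0049
```

Run:
```python
from h import *
state()
c,s=np.cos(np.radians(30)),np.sin(np.radians(30))
go([.5196,.14,.36],frame([0,0,-1],[c,s,0]))
# arm fit
from scipy.optimize import least_squares
D=[(.053,1.614,1.476,.6244,.2301),(-.106,1.44,1.801,.5769,.4321),(.13,1.619,1.37,.6489,.1789),(.208,1.681,1.163,.6664,.095),(.079,1.508,1.555,.6463,.2782),(-.223,1.801,1.564,.5200,.2742),(-.132,1.869,1.399,.5362,.1858),(-.168,1.866,1.436,.5288,.2063)]
D=np.array(D)
def fk(p,D):
    a,L1,L2,e,h,Lt=p; s1=D[:,0];s2=s1+D[:,1];s3=s2+D[:,2]
    return np.r_[a+L1*np.sin(s1)+L2*np.sin(s2)+e*np.cos(s2)+Lt*np.sin(s3), h+L1*np.cos(s1)+L2*np.cos(s2)-e*np.sin(s2)+Lt*np.cos(s3)]
f=least_squares(lambda p:np.r_[fk(p,D)-np.r_[D[:,3],D[:,4]],1e-3*(p-[0,.45,.45,0,.3,.3])],[0,.45,.45,0,.3,.3]); print(f.x.round(3),'rms',np.sqrt((f.fun**2).mean()).round(4))
```

```text
t 12.63 tcp [ 0.4972 -0.1675  0.3147] q [-0.467 -0.22   1.732 -0.     1.637 -0.146] F [ 1.  -0.6 -5.2] op 0.0049
[[-0.007  0.949 -0.315]
 [ 0.003 -0.315 -0.949]
 [-1.    -0.007 -0.001]]
turn(tool,deg) [-48.4  -0.2   0.4] n>= 7 | shift before turn(mm) [ -44.5  -76.1 -298.9] | after turn [ -45.3  173.2 -255.1] n>= 8
[0.005 0.423 0.61  0.095 0.241 0.279] rms 0.0001
```

The ring is gripped: the wrist reads about 5 N down and the weight has cleared the box. I'll carry it to a free spot in front of the scale, set it down with the ring normal along the scale's x, and regrasp it by the waist.

>>> {"name": "arm_command", "arguments": {
  "plan": [
    [[-0.025, 0, 0, 0, 0, 0, 0], [-0.025, 0, 0, 0, 0, 0, 0], [0, -0.004, -0.02, 0, 0, 0, 0], [0, -0.005, -0.03, 0, 0, 0, 0], [0, -0.005, -0.03, 0, 0, 0, 0], [0, -0.005, -0.03, 0, 0, 0, 0], [0, -0.005, -0.03, 0, 0, 0, 0], [0, -0.005, -0.03, 0, 0, 0, 0], [0, -0.005, -0.03, 0, 0, 0, 0], [0, -0.005, -0.03, 0, 0, 0, 0], [0, -0.005, -0.03, 0, 0, 0, 0], [0, -0.004, -0.02, 0, 0, 0, 0], [0, 0, 0, -6.9, 0, 0, 0], [0, 0, 0, -6.9, 0, 0, 0], [0, 0, 0, -6.9, 0, 0, 0], [0, 0, 0, -6.9, 0, 0, 0], [0, 0, 0, -6.9, 0, 0, 0], [0, 0, 0, -6.9, 0, 0, 0], [0, 0, 0, -6.9, 0, 0, 0], [0, 0, 0, 0, 0, 0, 0]]
  ]
}}

```text
t: 14.3
tool_pos: [0.5335, 0.1283, 0.3225]
tool_rot: [0.785, 1.474, -0.823]
contact_force: [0.2, -0.9, -4.9]
opening: 0.005
```

Run:
```python
from h import *
state()
c,s=np.cos(np.radians(30)),np.sin(np.radians(30))
go([.55,.158,.22],frame([0,0,-1],[c,s,0]))
for k in('scene','side'):
    b,T=snap(k); marks(k,T,['ring_top','hook_bowl','nose_top'])
```

```text
t 14.3 tcp [0.5335 0.1283 0.3225] q [ 0.094 -0.131  1.642  0.012  1.687 -0.451] F [ 0.2 -0.9 -4.9] op 0.005
[[-0.058  0.853  0.519]
 [ 0.006  0.52  -0.854]
 [-0.998 -0.046 -0.035]]
turn(tool,deg) [ 1.3 -2.   2.7] n>= 1 | shift before turn(mm) [101.6  34.2 -13.2] | after turn [102.5  29.2 -17.4] n>= 3
scene ring_top 0.85 [ 0.3407 -0.0531  0.1886] px 344 235
scene ring_top 0.68 [ 0.346  -0.1599  0.1864] px 373 216
scene ring_top 0.66 [0.5342 0.1338 0.3334] px 242 181
scene hook_bowl 0.55 [0.6341 0.2121 0.2551] px 198 191
scene nose_top 0.69 [0.6128 0.1946 0.2646] px 207 190
side ring_top 0.82 [0.5342 0.1302 0.3336] px 246 172
side ring_top 0.8 [ 0.346  -0.1607  0.1851] px 332 177
side ring_top 0.55 [ 0.3406 -0.0535  0.1855] px 321 195
side hook_bowl 0.7 [0.6326 0.2071 0.2531] px 207 194
side nose_top 0.71 [0.6101 0.198  0.262 ] px 214 193
```

>>> {"name": "arm_command", "arguments": {
  "plan": [
    [[0, 0, 0, 1.3, -2, 2.7, 0], [0, 0.015, -0.009, 0, 0, 0, 0], [0, 0.014, -0.008, 0, 0, 0, 0], [0.015, 0, 0, 0, 0, 0, 0], [0.02, 0, 0, 0, 0, 0, 0], [0.02, 0, 0, 0, 0, 0, 0], [0.02, 0, 0, 0, 0, 0, 0], [0.02, 0, 0, 0, 0, 0, 0], [0.015, 0, 0, 0, 0, 0, 0], [0.01, 0, 0, 0, 0, 0, 0], [0, 0, 0, 0, 0, 0, 0], [0, 0, 0, 0, 0, 0, 0]]
  ]
}}

```text
t: 15.7
tool_pos: [0.5527, 0.1593, 0.1959]
tool_rot: [0.819, 1.407, -0.82]
contact_force: [0.8, 0.0, -5.3]
opening: 0.0047
```

Run:
```python
from h import *
state()
c,s=np.cos(np.radians(30)),np.sin(np.radians(30))
go([.548,.156,.177],frame([0,0,-1],[c,s,0]))
```

```text
t 15.7 tcp [0.5527 0.1593 0.1959] q [ 0.152 -0.042  1.768 -0.003  1.414 -0.365] F [ 0.8  0.  -5.3] op 0.0047
[[ 0.002  0.869  0.495]
 [-0.002  0.495 -0.869]
 [-1.     0.001  0.003]]
turn(tool,deg) [-0.4  0.2 -0.1] n>= 1 | shift before turn(mm) [18.9 -5.7  0.4] | after turn [18.9 -5.7  0.5] n>= 1
```

>>> {"name": "arm_command", "arguments": {
  "plan": [
    [[0.006, 0, 0, 0, 0, 0, 0], [0.005, 0, 0, 0, 0, 0, 0], [0.004, 0, 0, 0, 0, 0, 0], [0.003, 0, 0, 0, 0, 0, 0], [0.002, 0, 0, 0, 0, 0, 0], [0, 0, 0, 0, 0, 0, 0]]
  ]
}}

```text
t: 16.2
tool_pos: [0.5557, 0.1596, 0.1791]
tool_rot: [0.822, 1.401, -0.816]
contact_force: [0.3, 0.8, -5.9]
opening: 0.0047
```

>>> {"name": "arm_command", "arguments": {
  "plan": [
    [[0.002, 0, 0, 0, 0, 0, 0], [0.002, 0, 0, 0, 0, 0, 0], [0.002, 0, 0, 0, 0, 0, 0], [0, 0, 0, 0, 0, 0, 0]]
  ]
}}

```text
t: 16.53
tool_pos: [0.5589, 0.16, 0.1791]
tool_rot: [0.826, 1.393, -0.81]
contact_force: [-0.4, 0.9, -6.0]
opening: 0.0051
```

>>> {"name": "arm_command", "arguments": {
  "plan": [
    [[0.005, 0, -0.002, 0, 0, 0, 0], [0.005, 0, -0.002, 0, 0, 0, 0], [0, 0, 0, 0, 0, 0, 0]]
  ]
}}

```text
t: 16.78
tool_pos: [0.5637, 0.1636, 0.1802]
tool_rot: [0.833, 1.377, -0.801]
contact_force: [-0.7, -0.2, -6.4]
opening: 0.0049
```

Run:
```python
from h import *
state()
a,T=snap('side'); marks('side',T,['ring_top','ring_weight'])
b,T=snap('scene'); marks('scene',T,['ring_top','ring_weight'])
cv2.imwrite('pics/g.png',cv2.resize(np.hstack([a[150:280,150:290],b[150:280,150:290]]),None,fx=2.8,fy=2.8,interpolation=cv2.INTER_CUBIC)[:,:,::-1])
```

```text
t 16.78 tcp [0.5637 0.1636 0.1802] q [ 0.158 -0.025  1.778 -0.006  1.35  -0.357] F [-0.7 -0.2 -6.4] op 0.0049
[[ 0.038  0.869  0.494]
 [ 0.     0.494 -0.869]
 [-0.999  0.034  0.019]]
side ring_top 0.72 [0.6151 0.1999 0.2559] px 213 194
side ring_top 0.68 [ 0.3409 -0.0539  0.1854] px 321 195
side ring_top 0.6 [0.5601 0.1667 0.1869] px 233 210
side ring_weight 0.85 [5.599e-01 1.589e-01 4.000e-04] px 235 246
side ring_weight 0.8 [ 0.3428 -0.1593 -0.0033] px 326 215
scene ring_top 0.81 [ 0.3397 -0.0557  0.1914] px 345 234
scene ring_top 0.58 [0.5621 0.1699 0.191 ] px 227 216
scene ring_weight 0.97 [ 0.3381 -0.0544 -0.0032] px 336 274
scene ring_weight 0.9 [ 0.3477 -0.162   0.0026] px 362 253
scene ring_weight 0.73 [0.5706 0.1638 0.0006] px 232 253
```

View pics/g.png

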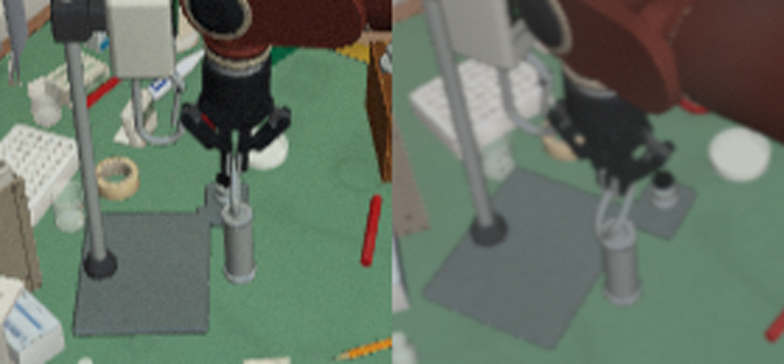

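Run:
```python
from h import *
c,s=np.cos(np.radians(30)),np.sin(np.radians(30))
go([.556,.159,.176],frame([0,0,-1],[c,s,0]))
```

```text
turn(tool,deg) [-0.4  1.  -1.8] n>= 1 | shift before turn(mm) [ 2.6 -8.6  0.3] | after turn [ 2.9 -8.6  0.3] n>= 1
```

>>> {"name": "arm_command", "arguments": {
  "plan": [
    [[-0.003, 0, 0, -0.4, 1, -1.8, 0], [0, -0.008, 0, 0, 0, 0, 0], [0, 0, 0, 0, 0, 0, 0], [0.006, 0, 0, 0, 0, 0, 0], [0.004, 0, 0, 0, 0, 0, 0], [0, 0, 0, 0, 0, 0, 0]]
  ]
}}

```text
t: 17.58
tool_pos: [0.5582, 0.1596, 0.1797]
tool_rot: [0.82, 1.404, -0.809]
contact_force: [0.0, 1.3, -6.0]
opening: 0.0045
```

Run:
```python
from h import *
state(); print(np.round(ctrl.get_obs()['effort'],1))
```

```text
t 17.58 tcp [0.5582 0.1596 0.1797] q [ 0.15  -0.022  1.776  0.     1.377 -0.373] F [ 0.   1.3 -6. ] op 0.0045
[[ 0.011  0.866  0.5  ]
 [ 0.002  0.5   -0.866]
 [-1.     0.01   0.004]]
[  0.  -39.4 -40.8   0.1  -0.   -0. ]
```

The tool is stuck at z = 0.1797 with no upward force at the wrist. An arm link is probably touching the scale head. I'll back away from the scale by 40 mm and lower there.

>>> {"name": "arm_command", "arguments": {
  "plan": [
    [[-0.008, 0, 0, 0, 0, 0, 0], [0, -0.015, 0, 0, 0, 0, 0], [0, -0.015, 0, 0, 0, 0, 0], [0, -0.012, 0, 0, 0, 0, 0], [0, 0, 0, 0, 0, 0, 0], [0.005, 0, 0, 0, 0, 0, 0], [0.004, 0, 0, 0, 0, 0, 0], [0.004, 0, 0, 0, 0, 0, 0], [0, 0, 0, 0, 0, 0, 0]]
  ]
}}

```text
t: 18.33
tool_pos: [0.5233, 0.1382, 0.1801]
tool_rot: [0.825, 1.397, -0.805]
contact_force: [-0.9, -0.2, -5.8]
opening: 0.0046
```

Run:
```python
from h import *
state(); print(np.round(ctrl.get_obs()['effort'],1))
c,s=np.cos(np.radians(30)),np.sin(np.radians(30))
go([.525,.14,.176],frame([0,0,-1],[c,s,0]))
```

```text
t 18.33 tcp [0.5233 0.1382 0.1801] q [ 1.200e-01 -1.240e-01  1.872e+00  1.000e-03  1.374e+00 -4.020e-01] F [-0.9 -0.2 -5.8] op 0.0046
[[ 0.019  0.867  0.499]
 [ 0.003  0.499 -0.867]
 [-1.     0.018  0.007]]
[  0.1 -34.9 -40.9   0.2  -0.2   0. ]
turn(tool,deg) [-0.1  0.4 -1. ] n>= 1 | shift before turn(mm) [ 4.1  2.3 -0.8] | after turn [ 4.1  2.4 -0.7] n>= 1
```

>>> {"name": "arm_command", "arguments": {
  "plan": [
    [[0.006, 0, 0, 0, 0, -1, 0], [0.006, 0, 0, 0, 0, 0, 0], [0.006, 0, 0, 0, 0, 0, 0]]
  ]
}}

```text
t: 18.58
tool_pos: [0.5347, 0.1396, 0.179]
tool_rot: [0.823, 1.383, -0.803]
contact_force: [-3.5, 0.4, 16.8]
opening: 0.0048
```

Run:
```python
from h import *
state(); print(np.round(ctrl.get_obs()['effort'],1))
```

```text
t 18.58 tcp [0.5347 0.1396 0.179 ] q [ 0.125 -0.102  1.853 -0.008  1.36  -0.396] F [-3.5  0.4 16.8] op 0.0048
[[ 0.031  0.866  0.498]
 [-0.004  0.499 -0.867]
 [-1.     0.025  0.019]]
[ -0.6 -23.  -27.8  -0.3  -1.2  -0. ]
```

>>> {"name": "arm_command", "arguments": {
  "plan": [
    [[-0.001, 0, 0, 0, 0, 0, 0], [0, 0, 0, 0, 0, 0, 0.04], [0, 0, 0, 0, 0, 0, 0.085], [0, 0, 0, 0, 0, 0, 0.085], [0, 0, 0, 0, 0, 0, 0.085], [0, 0, 0, 0, 0, 0, 0.085], [-0.02, 0, 0, 0, 0, 0, 0.085], [-0.035, 0, 0, 0, 0, 0, 0.085], [-0.035, 0, 0, 0, 0, 0, 0.085], [-0.03, 0, 0, 0, 0, 0, 0.085], [0, 0, 0, 0, 0, 0, 0.085]]
  ]
}}

```text
t: 19.5
tool_pos: [0.5303, 0.1406, 0.2985]
tool_rot: [0.819, 1.391, -0.809]
contact_force: [0.7, 0.9, 2.2]
opening: 0.0848
```

Run:
```python
from h import *
state()
a,T=snap('wrist'); marks('wrist',T,['ring_top','ring_weight','hook_bowl','nose_top'])
b,T=snap('side'); marks('side',T,['ring_top','ring_weight','hook_bowl'])
b,T=snap('scene'); marks('scene',T,['ring_top','ring_weight'])
cv2.imwrite('pics/i.png',a[:,:,::-1])
```

```text
t 19.5 tcp [0.5303 0.1406 0.2985] q [ 0.128 -0.174  1.719 -0.008  1.576 -0.395] F [0.7 0.9 2.2] op 0.0848
[[ 0.021  0.867  0.498]
 [-0.005  0.499 -0.867]
 [-1.     0.016  0.015]]
wrist ring_top 0.9 [0.5397 0.1397 0.1848] px 266 191
wrist ring_weight 0.84 [ 3.394e-01 -5.010e-02 -3.000e-04] px 82 197
wrist ring_weight 0.69 [ 0.3457 -0.1565 -0.0016] px 62 254
wrist ring_weight 0.67 [ 0.5401  0.1419 -0.0031] px 261 153
wrist hook_bowl 0.95 [0.6361 0.212  0.2533] px 454 200
wrist hook_bowl 0.42 [0.4479 0.0159 0.001 ] px 166 195
wrist nose_top 0.85 [0.6133 0.1904 0.2568] px 408 213
side ring_top 0.86 [ 0.3394 -0.0548  0.185 ] px 322 195
side ring_top 0.61 [ 0.3431 -0.1617  0.1854] px 332 178
side ring_top 0.54 [0.5402 0.1354 0.1868] px 243 206
side ring_weight 0.86 [ 0.3369 -0.0462 -0.0015] px 315 234
side ring_weight 0.7 [ 0.3433 -0.1592 -0.0026] px 326 215
side ring_weight 0.6 [ 0.5406  0.1393 -0.0023] px 243 245
side hook_bowl 0.68 [0.6329 0.2075 0.253 ] px 207 194
scene ring_top 0.69 [ 0.3462 -0.1633  0.1837] px 374 216
scene ring_top 0.68 [0.5455 0.1417 0.1858] px 240 217
scene ring_weight 0.83 [ 0.3475 -0.16    0.0058] px 361 253
scene ring_weight 0.83 [ 0.342  -0.0574 -0.0033] px 336 272
scene ring_weight 0.58 [ 0.5435  0.1376 -0.0028] px 244 255
```

View pics/i.png

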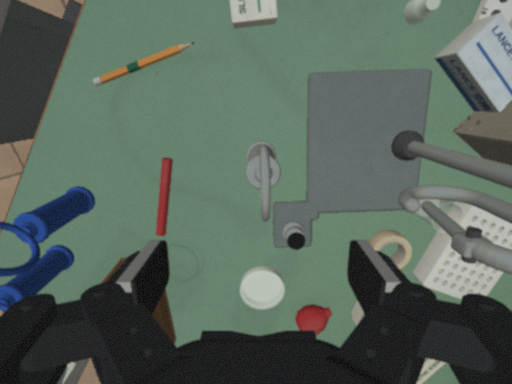

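The wrist view shows the weight upright at (263,165) in front of the scale, its ring parallel to the tool's z (145 to 217 in rows). Next I turn to a tilted waist grasp with the camera on the lower side.

>>> {"name": "arm_command", "arguments": {
  "plan": [
    [[0, -0.022, 0.003, 0, 0, 0, 0.085], [0, -0.022, 0.003, 0, 0, 0, 0.085], [0, 0, 0, -6.9, 0, 0, 0.085], [0, 0, 0, -6.9, 0, 0, 0.085], [0, 0, 0, -6.9, 0, 0, 0.085], [0, 0, 0, -6.9, 0, 0, 0.085], [0, 0, 0, -6.9, 0, 0, 0.085], [0, 0, 0, -6.9, 0, 0, 0.085], [0, 0, 0, -6.9, 0, 0, 0.085], [0, 0, 0, -6.9, 0, 0, 0.085], [0, 0, 0, -6.9, 0, 0, 0.085], [0, 0, 0, -6.9, 0, 0, 0.085], [0, 0, 0, -6.9, 0, 0, 0.085], [0, 0, 0, -6.9, 0, 0, 0.085], [0, 0, 0, -6.9, 0, 0, 0.085], [0, 0, 0, 0, 0, 0, 0.085]]
  ]
}}

```text
t: 21.43
tool_pos: [0.4905, 0.1117, 0.2888]
tool_rot: [-0.46, 1.517, 0.446]
contact_force: [0.3, -0.6, -0.7]
opening: 0.0851
```

```bash
cat >> h.py <<'E'
def tilt(az,t):
    a,t=np.radians(az),np.radians(t); c,s=np.cos(a),np.sin(a)
    return frame([c*np.cos(t),s*np.cos(t),-np.sin(t)],[-s,c,0])
E
python3 - <<'E'
from h import *
state()
go([.5,.117,.30],tilt(30,45))
E
```

```text
t 21.43 tcp [0.4905 0.1117 0.2888] q [ 0.08  -0.276  1.821 -0.007  1.589 -2.07 ] F [ 0.3 -0.6 -0.7] op 0.0851
[[ 0.008 -0.547  0.837]
 [-0.007  0.837  0.547]
 [-1.    -0.01   0.003]]
turn(tool,deg) [  3.2 -44.8  -0.7] n>= 7 | shift before turn(mm) [-11.1  -0.9  10.9] | after turn [-0.2 -0.2 15.6] n>= 1
```

>>> {"name": "arm_command", "arguments": {
  "plan": [
    [[0, 0, 0, 0.5, -6.4, -0.1, 0.085], [0, 0, 0, 0.5, -6.4, -0.1, 0.085], [0, 0, 0, 0.5, -6.4, -0.1, 0.085], [0, 0, 0, 0.5, -6.4, -0.1, 0.085], [0, 0, 0, 0.5, -6.4, -0.1, 0.085], [0, 0, 0, 0.5, -6.4, -0.1, 0.085], [0, 0, 0, 0.5, -6.4, -0.1, 0.085], [0, 0, 0, 0, 0, 0, 0.085]]
  ]
}}

```text
t: 22.1
tool_pos: [0.4925, 0.113, 0.2869]
tool_rot: [-0.173, 0.741, 0.477]
contact_force: [-0.9, -0.7, -1.6]
opening: 0.085
```

Run:
```python
from h import *
state()
go([.505,.119,.103],tilt(30,45))
```

```text
t 22.1 tcp [0.4925 0.113  0.2869] q [-0.195 -0.811  2.313  0.581  1.038 -2.399] F [-0.9 -0.7 -1.6] op 0.085
[[ 0.637 -0.476  0.606]
 [ 0.356  0.88   0.316]
 [-0.684  0.014  0.73 ]]
turn(tool,deg) [-1.7  1.9  0.6] n>= 1 | shift before turn(mm) [ 135.8   -3.3 -124.7] | after turn [ 139.8   -1.  -120.2] n>= 5
```

>>> {"name": "arm_command", "arguments": {
  "plan": [
    [[0, 0, 0, -1.7, 1.9, 0.6, 0.085], [0.024, 0, -0.02, 0, 0, 0, 0.085], [0.024, 0, -0.02, 0, 0, 0, 0.085], [0.024, 0, -0.02, 0, 0, 0, 0.085], [0.024, 0, -0.02, 0, 0, 0, 0.085], [0.024, 0, -0.02, 0, 0, 0, 0.085], [0.018, 0, -0.018, 0, 0, 0, 0.085], [0, 0, 0, 0, 0, 0, 0.085]]
  ]
}}

```text
t: 22.77
tool_pos: [0.5101, 0.1194, 0.1111]
tool_rot: [-0.204, 0.773, 0.488]
contact_force: [-1.0, -0.4, -1.0]
opening: 0.085
```

Run:
```python
from h import *
state()
a,T=snap('wrist'); marks('wrist',T,['ring_top','ring_weight'])
go([.548,.144,.0535],tilt(30,45))
```

```text
t 22.77 tcp [0.5101 0.1194 0.1111] q [-0.154 -0.508  2.432  0.741  0.702 -2.693] F [-1.  -0.4 -1. ] op 0.085
[[ 0.612 -0.493  0.619]
 [ 0.347  0.87   0.351]
 [-0.711 -0.     0.703]]
wrist ring_weight 0.63 [0.5391 0.1414 0.0013] px 264 130
turn(tool,deg) [-0.   0.3  0.7] n>= 1 | shift before turn(mm) [ 76.    6.  -17.3] | after turn [ 76.2   5.1 -16.9] n>= 2
```

>>> {"name": "arm_command", "arguments": {
  "plan": [
    [[0, 0.005, -0.017, 0, 0, 0.7, 0.085], [0.02, 0, 0, 0, 0, 0, 0.085], [0.02, 0, 0, 0, 0, 0, 0.085], [0.015, 0, 0, 0, 0, 0, 0.085], [0.008, 0, 0, 0, 0, 0, 0.085], [0, 0, 0, 0, 0, 0, 0.085]]
  ]
}}

```text
t: 23.42
tool_pos: [0.5561, 0.1392, 0.0874]
tool_rot: [-0.213, 0.727, 0.49]
contact_force: [-0.8, -0.1, 0.3]
opening: 0.0854
```

Run:
```python
from h import *
state()
a,T=snap('wrist','j.png'); marks('wrist',T,['ring_weight'])
go([.548,.144,.0535],tilt(30,45))
```

```text
t 23.42 tcp [0.5561 0.1392 0.0874] q [-0.091 -0.294  2.349  0.906  0.548 -2.857] F [-0.8 -0.1  0.3] op 0.0854
[[ 0.641 -0.499  0.584]
 [ 0.354  0.867  0.352]
 [-0.681 -0.019  0.732]]
wrist ring_weight 0.6 [ 0.5416  0.1383 -0.0045] px 271 96
turn(tool,deg) [0.7 2.1 0.9] n>= 1 | shift before turn(mm) [ 20.4   9.3 -28.4] | after turn [ 21.6   8.6 -27.8] n>= 1
```

View pics/j.png

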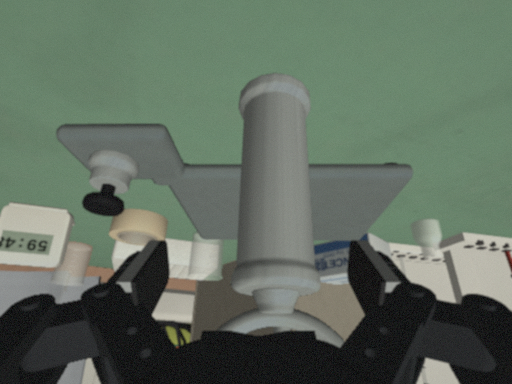

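Camera is inverted: the weight's foot is at (275,85) and the collar at (277,280), between the fingers but slightly right of centre. The grip would be too near the collar, so I'll lower before closing.

>>> {"name": "arm_command", "arguments": {
  "plan": [
    [[0, 0, 0, 0.7, 2.1, 0.9, 0.085], [0.01, 0.004, -0.014, 0, 0, 0, 0.085], [0.01, 0.004, -0.013, 0, 0, 0, 0.085], [0, 0, 0, 0, 0, 0, 0.085]]
  ]
}}

```text
t: 23.85
tool_pos: [0.5528, 0.1423, 0.065]
tool_rot: [-0.21, 0.753, 0.494]
contact_force: [-0.6, -0.7, -0.5]
opening: 0.0853
```

Run:
```python
from h import *
state()
go([.548,.144,.0535],tilt(30,45))
```

```text
t 23.85 tcp [0.5528 0.1423 0.065 ] q [-0.081 -0.245  2.347  0.926  0.528 -2.88 ] F [-0.6 -0.7 -0.5] op 0.0853
[[ 0.622 -0.5    0.602]
 [ 0.353  0.866  0.354]
 [-0.699 -0.008  0.715]]
turn(tool,deg) [0.3 0.7 0.3] n>= 1 | shift before turn(mm) [  5.6   3.9 -10.5] | after turn [  5.8   3.9 -10.5] n>= 1
```

>>> {"name": "arm_command", "arguments": {
  "plan": [
    [[0, 0.004, -0.01, 0.3, 0.7, 0.3, 0.085], [0.005, 0, 0, 0, 0, 0, 0.06], [0, 0, 0, 0, 0, 0, 0.0], [0, 0, 0, 0, 0, 0, 0.0], [0, 0, 0, 0, 0, 0, 0.0], [0, 0, 0, 0, 0, 0, 0.0], [0, 0, 0, 0, 0, 0, 0.0], [0, 0, 0, 0, 0, 0, 0.0], [0, 0, 0, 0, 0, 0, 0.0]]
  ],
  "squeeze": 100
}}

```text
t: 24.6
tool_pos: [0.5501, 0.1437, 0.0602]
tool_rot: [-0.207, 0.761, 0.496]
contact_force: [-0.8, 0.7, -0.4]
opening: 0.0338
```

```bash
cat >> h.py <<'E'
from scipy.optimize import least_squares
def fk(q):
    a,L1,L2,e,h,Lt=.005,.423,.61,.095,.241,.279
    E=lambda ax,v:R.from_euler(ax,v).as_matrix()
    A=E('z',q[0]); B=A@E('y',q[1]+q[2]); W=A@(np.array([a,0,h])+E('y',q[1])@[0,0,L1])+B@[e,0,L2]
    M=B@E('z',q[3])@E('y',q[4])@E('z',q[5])   # local z = tool x
    return W+M[:,2]*Lt, M
E
python3 - <<'E'
from h import *
state()
q=np.array(ctrl.get_obs()['q']); o=ctrl.get_obs(); Rm=R.from_rotvec(o['tool_rot']).as_matrix()
p,M=fk(q); print(p.round(4),'C',(M.T@Rm).round(2))
C=(M.T@Rm).round(0)
def ik(pos,Rt,q0):
    f=least_squares(lambda q:np.r_[(fk(q)[0]-pos)*5,R.from_matrix((fk(q)[1]@C).T@Rt).as_rotvec()],q0); return f.x.round(2),f.cost.round(5)
for az in(30,20,10):
  for t in (45,50):
    D=tilt(az,t); g=np.array([.6355,.2085,.15])+.012*D[:,0]
    print(az,t,ik(g,D,q))
print('now', ik(np.array([.548,.144,.15]),tilt(30,45),q))
E
```

```text
t 24.6 tcp [0.5501 0.1437 0.0602] q [-0.078 -0.239  2.35   0.926  0.526 -2.879] F [-0.8  0.7 -0.4] op 0.0338
[[ 0.617 -0.501  0.608]
 [ 0.354  0.866  0.354]
 [-0.703 -0.003  0.711]]
[0.5502 0.069  0.0608] C [[-0. -1.  0.]
 [-0.  0. -1.]
 [ 1. -0. -0.]]
30 45 (array([ 0.24, -0.11,  2.07,  0.47,  0.45, -2.21]), np.float64(0.0))
30 50 (array([ 0.25, -0.09,  2.03,  0.34,  0.55, -2.08]), np.float64(0.0))
20 45 (array([ 0.3 , -0.12,  2.09,  0.08,  0.39, -1.68]), np.float64(0.0))
20 50 (array([ 0.31, -0.1 ,  2.04,  0.06,  0.51, -1.65]), np.float64(0.0))
10 45 (array([ 0.37, -0.12,  2.08, -0.35,  0.42, -1.11]), np.float64(0.0))
10 50 (array([ 0.37, -0.1 ,  2.03, -0.25,  0.53, -1.21]), np.float64(0.0))
now (array([ 0.12, -0.43,  2.31,  0.53,  0.58, -2.32]), np.float64(0.0))
```

The grip holds, but it is high: the gripper body would pass only about 5 mm under the hook. I'll open and regrip 18 mm lower with a flatter tilt (40°, azimuth 20°).

>>> {"name": "arm_command", "arguments": {
  "plan": [
    [[0, 0, 0, 0, 0, 0, 0.085], [0, 0, 0, 0, 0, 0, 0.085], [0, 0, 0, 0, 0, 0, 0.085], [0, 0, 0, 0, 0, 0, 0.085], [0, 0, 0, 0, 0, 0, 0.085]]
  ]
}}

```text
t: 25.02
tool_pos: [0.5509, 0.1432, 0.0609]
tool_rot: [-0.207, 0.759, 0.494]
contact_force: [-0.5, -0.2, -0.5]
opening: 0.0849
```

Run:
```python
from h import *
state()
a,T=snap('wrist'); marks('wrist',T,['ring_weight'])
a,T=snap('side'); marks('side',T,['ring_weight','ring_top'])
D=tilt(20,40); go(np.array([.541,.1395,.052])+.012*D[:,0],D)
```

```text
t 25.02 tcp [0.5509 0.1432 0.0609] q [-0.079 -0.239  2.349  0.926  0.524 -2.878] F [-0.5 -0.2 -0.5] op 0.0849
[[ 0.618 -0.499  0.607]
 [ 0.353  0.866  0.353]
 [-0.702 -0.004  0.712]]
wrist ring_weight 0.96 [ 0.5424  0.1409 -0.0039] px 262 138
side ring_weight 0.6 [ 0.3439 -0.1576 -0.0032] px 325 216
side ring_weight 0.56 [ 0.3355 -0.0491  0.001 ] px 316 233
side ring_weight 0.53 [ 0.5411  0.1378 -0.0021] px 243 245
side ring_top 0.58 [0.5419 0.1369 0.1904] px 243 206
side ring_top 0.35 [ 0.45    0.0117 -0.0068] px 281 233
turn(tool,deg) [ 6.9 -4.6 -7.2] n>= 2 | shift before turn(mm) [ 10.6   0.1 -12.5] | after turn [  9.6  -0.2 -13.4] n>= 1
```

>>> {"name": "arm_command", "arguments": {
  "plan": [
    [[0, 0, 0, 3.5, -2.3, -3.6, 0.085], [0, 0, 0, 3.4, -2.3, -3.6, 0.085], [0, 0, 0, 0, 0, 0, 0.085], [0.005, 0, -0.007, 0, 0, 0, 0.085], [0.005, 0, -0.007, 0, 0, 0, 0.085], [0, 0, 0, 0, 0, 0, 0.085]]
  ]
}}

```text
t: 25.77
tool_pos: [0.5514, 0.1428, 0.0455]
tool_rot: [-0.122, 0.685, 0.333]
contact_force: [0.2, -0.8, 0.1]
opening: 0.0851
```

Run:
```python
from h import *
state()
D=tilt(20,40); go(np.array([.541,.1395,.052])+.012*D[:,0],D)
```

```text
t 25.77 tcp [0.5514 0.1428 0.0455] q [-0.013 -0.225  2.41   1.194  0.295 -2.986] F [ 0.2 -0.8  0.1] op 0.0851
[[ 0.724 -0.341  0.6  ]
 [ 0.261  0.94   0.218]
 [-0.639 -0.001  0.769]]
turn(tool,deg) [-0.   0.3  0.1] n>= 1 | shift before turn(mm) [-0.5  0.4 -2. ] | after turn [-0.5  0.4 -2. ] n>= 1
```

>>> {"name": "arm_command", "arguments": {
  "plan": [
    [[0, 0, 0, 0, 0, 0, 0.04], [0, 0, 0, 0, 0, 0, 0.0], [0, 0, 0, 0, 0, 0, 0.0], [0, 0, 0, 0, 0, 0, 0.0], [0, 0, 0, 0, 0, 0, 0.0], [0, 0, 0, 0, 0, 0, 0.0], [0, 0, 0, 0, 0, 0, 0.0]]
  ],
  "squeeze": 110
}}

```text
t: 26.35
tool_pos: [0.5529, 0.1428, 0.0477]
tool_rot: [-0.124, 0.684, 0.337]
contact_force: [1.3, 1.4, -2.2]
opening: 0.0336
```

Run:
```python
from h import *
state()
o=ctrl.get_obs(); q=np.array(o['q']); Rm=R.from_rotvec(o['tool_rot']).as_matrix()
p,M=fk(q); C=np.array([[0,-1,0],[0,0,-1],[1,0,0]]); print(p.round(4),(M@C-Rm).round(3))
off=R.from_euler('z',-q[0]).apply(np.array(o['tool_pos'])-p); print('off',off.round(4))
F=lambda q:(fk(q)[0]+R.from_euler('z',q[0]).apply(off),fk(q)[1]@C)
def ik(pos,Rt,q0):
    f=least_squares(lambda q:np.r_[(F(q)[0]-pos)*5,R.from_matrix(F(q)[1].T@Rt).as_rotvec()],q0); return f.x
P=np.array(o['tool_pos']); qq=q
for d in([0,0,.05],[0,0,.095],[.03,.0175,.095],[.06,.035,.095],[.0945,.069,.095],[.0945,.069,.06]):
    qq=ik(P+d,Rm,qq); print(d,qq.round(2))
a,T=snap('side'); marks('side',T,['ring_top','hook_bowl'])
```

```text
t 26.35 tcp [0.5529 0.1428 0.0477] q [-0.015 -0.227  2.406  1.184  0.301 -2.981] F [ 1.3  1.4 -2.2] op 0.0336
[[ 0.723 -0.345  0.598]
 [ 0.264  0.939  0.222]
 [-0.638 -0.002  0.77 ]]
[0.5577 0.0684 0.0483] [[-0.  0.  0.]
 [-0. -0. -0.]
 [ 0. -0. -0.]]
off [-0.0059  0.0743 -0.0005]
[0, 0, 0.05] [-0.01 -0.36  2.4   0.84  0.38 -2.62]
[0, 0, 0.095] [-0.01 -0.47  2.39  0.66  0.46 -2.42]
[0.03, 0.0175, 0.095] [ 0.03 -0.35  2.31  0.65  0.41 -2.39]
[0.06, 0.035, 0.095] [ 0.07 -0.25  2.23  0.63  0.37 -2.35]
[0.0945, 0.069, 0.095] [ 0.14 -0.13  2.13  0.54  0.32 -2.22]
[0.0945, 0.069, 0.06] [ 0.14 -0.07  2.14  0.68  0.26 -2.38]
side ring_top 0.59 [0.5431 0.1358 0.1864] px 243 206
side ring_top 0.37 [ 0.3425 -0.1646  0.1855] px 333 177
side ring_top 0.29 [ 0.7556 -0.1438 -0.0041] px 234 183
side hook_bowl 0.75 [0.6331 0.207  0.2541] px 207 194
```

>>> {"name": "arm_command", "arguments": {
  "plan": [
    [[-0.006, 0, 0.008, 0, 0, 0, 0.0], [-0.012, 0, 0.0145, 0, 0, 0, 0.0], [-0.012, 0, 0.0145, 0, 0, 0, 0.0], [-0.012, 0, 0.0145, 0, 0, 0, 0.0], [-0.012, 0, 0.0145, 0, 0, 0, 0.0], [0, 0, 0, 0, 0, 0, 0]]
  ]
}}

```text
t: 27.0
tool_pos: [0.5433, 0.1432, 0.12]
tool_rot: [-0.123, 0.714, 0.341]
contact_force: [0.6, 0.8, -4.6]
opening: 0.0332
```

Run:
```python
from h import *
state()
D=tilt(20,39.6)
for k in('side','scene'):
    a,T=snap(k); marks(k,T,['ring_top','ring_weight','hook_bowl','nose_top','gate_tip'])
o=ctrl.get_obs()
go(np.array([.5529,.1428,.1327]),D)
```

```text
t 27.0 tcp [0.5433 0.1432 0.12  ] q [-0.014 -0.444  2.401  0.668  0.459 -2.433] F [ 0.6  0.8 -4.6] op 0.0332
[[ 0.703 -0.348  0.62 ]
 [ 0.264  0.938  0.226]
 [-0.66   0.005  0.751]]
side ring_top 0.84 [0.5362 0.1405 0.2598] px 244 191
side ring_top 0.83 [ 0.3385 -0.0536  0.1837] px 322 195
side ring_top 0.44 [0.6367 0.2086 0.2523] px 206 194
side ring_weight 0.88 [0.5325 0.1365 0.0701] px 245 232
side ring_weight 0.62 [ 0.3436 -0.1597 -0.0045] px 326 215
side ring_weight 0.56 [ 0.336  -0.0492 -0.    ] px 316 233
side hook_bowl 0.67 [0.6323 0.2079 0.2532] px 207 194
side nose_top 0.63 [ 0.6452 -0.0512 -0.0016] px 245 204
side nose_top 0.44 [0.6085 0.195  0.2625] px 215 192
side gate_tip 0.35 [0.6165 0.2008 0.257 ] px 212 194
scene ring_top 0.84 [0.5354 0.1416 0.255 ] px 240 203
scene ring_top 0.58 [ 0.3468 -0.1623  0.1856] px 373 216
scene ring_top 0.56 [ 0.7548 -0.1435  0.0011] px 280 177
scene ring_weight 0.72 [0.5263 0.1372 0.0633] px 246 247
scene ring_weight 0.58 [ 0.3398 -0.0547 -0.0017] px 336 273
scene hook_bowl 0.48 [0.6363 0.2101 0.252 ] px 199 191
scene nose_top 0.55 [0.613  0.1944 0.2651] px 207 190
scene gate_tip 0.67 [0.5404 0.1377 0.2552] px 240 201
scene gate_tip 0.58 [0.6236 0.2007 0.2637] px 204 189
turn(tool,deg) [-0.1 -2.  -0.5] n>= 1 | shift before turn(mm) [-3.3 -4.2 19. ] | after turn [-2.6 -4.2 19. ] n>= 1
```

```bash
cat >> h.py <<'E'
R0=R.from_rotvec([-.124,.684,.337]).as_matrix(); roff=R0.T@np.array([-.012,-.004,.140]); foff=R0.T@np.array([-.012,-.004,-.048])
BOWL=np.array([.6335,.208,.255]); EX=np.array([.866,.5,0]); EY=np.array([-.5,.866,0])
def ring():
    o=ctrl.get_obs(); M=R.from_rotvec(o['tool_rot']).as_matrix(); p=np.array(o['tool_pos'])+M@roff; d=p-BOWL
    f=np.array(o['tool_pos'])+M@foff; print('ring_top in hook frame mm:',(np.array([d@EX,d@EY,d[2]])*1e3).round(1),'foot off',((p-f)[:2]*1e3).round(1),'F',np.round(o['contact_force'],1),'t',round(o['t'],2))
def to(x,y,z):
    go(BOWL+x*EX/1e3+y*EY/1e3+[0,0,z/1e3]-R0@roff,R0)
E
python3 - <<'E'
from h import *
ring(); to(-50,0,20)
E
```

```text
ring_top in hook frame mm: [-119.6  -10.     1.7] foot off [6.6 0.4] F [-1.2  0.5 -4.9] t 27.6
turn(tool,deg) [-0.3 -1.9 -0.5] n>= 1 | shift before turn(mm) [41.4 20.2 61.4] | after turn [43.3 20.2 60.1] n>= 2
```

>>> {"name": "arm_command", "arguments": {
  "plan": [
    [[0, 0, 0, -0.3, -1.9, -0.5, 0.0], [0.007, 0.004, 0.012, 0, 0, 0, 0.0], [0.009, 0.004, 0.012, 0, 0, 0, 0.0], [0.009, 0.004, 0.012, 0, 0, 0, 0.0], [0.009, 0.004, 0.012, 0, 0, 0, 0.0], [0.009, 0.004, 0.012, 0, 0, 0, 0.0], [0, 0, 0, 0, 0, 0, 0]]
  ]
}}

```text
t: 28.18
tool_pos: [0.6035, 0.1882, 0.1335]
tool_rot: [-0.121, 0.686, 0.336]
contact_force: [1.2, 0.1, -4.8]
opening: 0.0332
```

Run:
```python
from h import *
ring(); to(-45,0,20); state()
ims=[]
for k in('side','scene'):
    a,T=snap(k); marks(k,T,['ring_top','hook_bowl','nose_top']); ims.append(a[155:255,165:275])
cv2.imwrite('pics/k.png',cv2.resize(np.hstack(ims),None,fx=3.6,fy=3.6,interpolation=cv2.INTER_CUBIC)[:,:,::-1])
```

```text
ring_top in hook frame mm: [-48.1   0.1  18.5] foot off [ 0.4 -0.3] F [ 1.2  0.1 -4.8] t 28.18
turn(tool,deg) [-0.2 -0.1  0. ] n>= 1 | shift before turn(mm) [1.6 0.2 3.2] | after turn [1.6 0.2 3.2] n>= 1
t 28.18 tcp [0.6035 0.1882 0.1335] q [ 0.099 -0.249  2.246  0.608  0.34  -2.314] F [ 1.2  0.1 -4.8] op 0.0332
[[ 0.723 -0.343  0.6  ]
 [ 0.264  0.939  0.219]
 [-0.639 -0.     0.769]]
side ring_top 0.8 [ 0.3406 -0.057   0.1832] px 322 195
side ring_top 0.52 [0.5937 0.1814 0.2745] px 221 189
side hook_bowl 0.72 [0.6303 0.2116 0.2483] px 207 196
scene ring_top 0.86 [0.5922 0.1841 0.2695] px 215 192
scene ring_top 0.45 [ 0.3462 -0.1617  0.1852] px 373 216
scene ring_top 0.18 [6.356e-01 2.085e-01 6.000e-04] px 209 245
scene hook_bowl 0.62 [0.6392 0.2109 0.2533] px 198 190
scene nose_top 0.71 [0.6124 0.1956 0.2624] px 207 191
```

View pics/k.png

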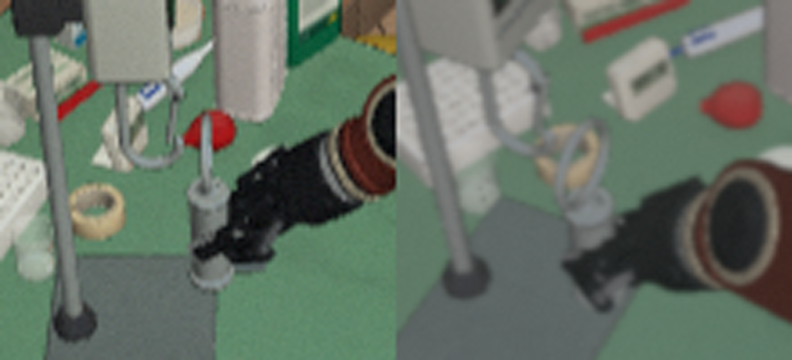

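The views show the ring upright, 20 mm above and in front of the nose, in line with the hook. Now I push it in through the gate.

>>> {"name": "arm_command", "arguments": {
  "plan": [
    [[0.0025, 0, 0.0038, 0, 0, 0, 0.0], [0.006, 0.0015, 0.005, 0, 0, 0, 0.0], [0.006, 0.0015, 0.005, 0, 0, 0, 0.0], [0.006, 0.0015, 0.005, 0, 0, 0, 0.0], [0.006, 0.0015, 0.005, 0, 0, 0, 0.0], [0, 0, 0, 0, 0, 0, 0]]
  ]
}}

```text
t: 29.08
tool_pos: [0.635, 0.2054, 0.1324]
tool_rot: [-0.12, 0.689, 0.333]
contact_force: [-1.0, -0.9, -6.1]
opening: 0.0331
```

Run:
```python
from h import *
ring(); to(-2,0,20)
```

```text
ring_top in hook frame mm: [-11.9  -0.9  17.5] foot off [ 0.9 -0.3] F [-1.  -0.9 -6.1] t 29.08
turn(tool,deg) [-0.3 -0.2  0.1] n>= 1 | shift before turn(mm) [6.1 2.2 8.5] | after turn [6.1 2.2 8.5] n>= 1
```

>>> {"name": "arm_command", "arguments": {
  "plan": [
    [[0.0035, 0.001, 0.005, 0, 0, 0, 0.0], [0.0045, 0.001, 0.005, 0, 0, 0, 0.0], [0, 0, 0, 0, 0, 0, 0]]
  ]
}}

```text
t: 29.33
tool_pos: [0.647, 0.2127, 0.1337]
tool_rot: [-0.12, 0.691, 0.334]
contact_force: [-0.5, -1.2, -7.8]
opening: 0.0334
```

Run:
```python
from h import *
ring(); state(); to(0,0,-12)
ims=[]
for k in('side','scene'):
    a,T=snap(k); marks(k,T,['ring_top','gate_tip']); ims.append(a[155:255,165:275])
cv2.imwrite('pics/l.png',cv2.resize(np.hstack(ims),None,fx=3.6,fy=3.6,interpolation=cv2.INTER_CUBIC)[:,:,::-1])
```

```text
ring_top in hook frame mm: [ 2.5 -0.8 18.8] foot off [ 1.4 -0.3] F [-0.5 -1.2 -7.8] t 29.33
t 29.33 tcp [0.647  0.2127 0.1337] q [ 0.144 -0.114  2.128  0.543  0.307 -2.224] F [-0.5 -1.2 -7.8] op 0.0334
[[ 0.72  -0.341  0.605]
 [ 0.262  0.94   0.218]
 [-0.643  0.002  0.766]]
turn(tool,deg) [-0.3 -0.4  0. ] n>= 1 | shift before turn(mm) [ 18.4  -0.2 -24.6] | after turn [ 18.3  -0.1 -24.7] n>= 1
side ring_top 0.91 [ 0.3383 -0.056   0.1855] px 322 195
side ring_top 0.81 [0.6375 0.2075 0.276 ] px 205 188
side gate_tip 0.46 [0.6417 0.2156 0.2712] px 203 191
scene ring_top 0.64 [0.6367 0.2087 0.273 ] px 198 185
scene gate_tip 0.38 [0.6474 0.2142 0.2766] px 194 182
```

View pics/l.png

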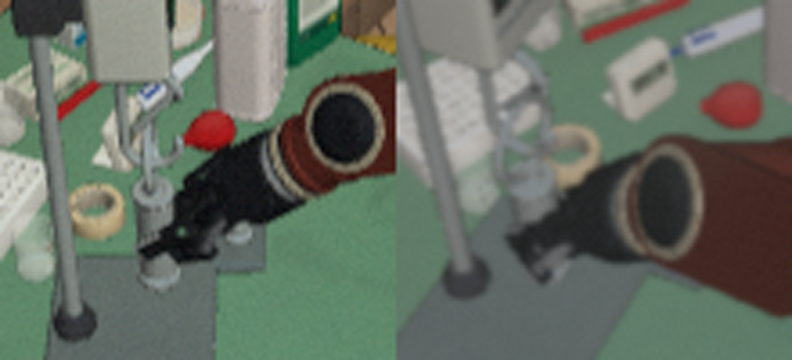

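The side view shows the ring inside the hook at about (148,120) with the gate pushed open by it. Now I lower it into the bowl.

>>> {"name": "arm_command", "arguments": {
  "plan": [
    [[0.0038, 0, -0.0052, 0, -0.4, 0, 0.0], [0.0038, 0, -0.0052, 0, 0, 0, 0.0], [0.0038, 0, -0.0052, 0, 0, 0, 0.0], [0.0038, 0, -0.0052, 0, 0, 0, 0.0], [0.0038, 0, -0.0052, 0, 0, 0, 0.0], [0, 0, 0, 0, 0, 0, 0]]
  ]
}}

```text
t: 30.13
tool_pos: [0.6451, 0.2109, 0.1037]
tool_rot: [-0.119, 0.677, 0.332]
contact_force: [0.4, -0.0, -6.1]
opening: 0.0332
```

Run:
```python
from h import *
ring(); to(0,0,-19)
```

```text
ring_top in hook frame mm: [ -1.9  -0.7 -11.4] foot off [-1.2 -0.7] F [ 0.4 -0.  -6.1] t 30.13
turn(tool,deg) [-0.3  0.4  0.2] n>= 1 | shift before turn(mm) [ 5.4  0.9 -5.5] | after turn [ 5.5  0.9 -5.4] n>= 1
```

>>> {"name": "arm_command", "arguments": {
  "plan": [
    [[0.003, 0, -0.003, -0.3, 0.4, 0.2, 0.0], [0.003, 0, -0.003, 0, 0, 0, 0.0], [0.002, 0, -0.002, 0, 0, 0, 0.0], [0, 0, 0, 0, 0, 0, 0]]
  ]
}}

```text
t: 30.47
tool_pos: [0.6491, 0.2114, 0.0972]
tool_rot: [-0.126, 0.675, 0.336]
contact_force: [-3.1, -0.8, -3.1]
opening: 0.0335
```

Run:
```python
from h import *
ring(); to(0,0,-20)
for k in('side','scene'):
    a,T=snap(k); marks(k,T,['ring_top','gate_tip','hook_bowl','nose_top'])
```

```text
ring_top in hook frame mm: [  1.8  -1.6 -18. ] foot off [-1.7  0.2] F [-3.1 -0.8 -3.1] t 30.47
turn(tool,deg) [0.2 0.5 0.2] n>= 1 | shift before turn(mm) [-1.1  1.9 -3.7] | after turn [-1.1  1.9 -3.7] n>= 1
side ring_top 0.73 [ 0.3387 -0.0547  0.1884] px 322 194
side ring_top 0.5 [0.6358 0.206  0.2391] px 207 197
side gate_tip 0.41 [0.6154 0.2012 0.2524] px 213 195
side hook_bowl 0.45 [0.631  0.2082 0.2476] px 207 196
scene ring_top 0.81 [0.6357 0.2094 0.2347] px 200 195
scene gate_tip 0.46 [0.6209 0.2023 0.2581] px 204 191
scene gate_tip 0.32 [0.6372 0.2106 0.2495] px 198 191
scene hook_bowl 0.66 [0.6357 0.2127 0.2509] px 198 191
scene nose_top 0.72 [0.6125 0.1977 0.2606] px 207 192
```

>>> {"name": "arm_command", "arguments": {
  "plan": [
    [[-0.001, 0.0015, -0.0035, 0, 0, 0, 0.0], [0, 0, 0, 0, 0, 0, 0.0], [0, 0, 0, 0, 0, 0, 0.045], [0, 0, 0, 0, 0, 0, 0.06], [0, 0, 0, 0, 0, 0, 0.085], [0, 0, 0, 0, 0, 0, 0.085], [0, 0, 0, 0, 0, 0, 0.085], [0, 0, 0, 0, 0, 0, 0.085]]
  ]
}}

```text
t: 31.63
tool_pos: [0.649, 0.2119, 0.1001]
tool_rot: [-0.126, 0.667, 0.334]
contact_force: [0.5, 0.3, -0.4]
opening: 0.0849
```

Run:
```python
from h import *
state()
for k in('side','scene'):
    a,T=snap(k); marks(k,T,['ring_top','ring_weight','gate_tip','hook_bowl'])
```

```text
t 31.63 tcp [0.649  0.2119 0.1001] q [ 0.142 -0.048  2.146  0.785  0.222 -2.481] F [ 0.5  0.3 -0.4] op 0.0849
[[ 0.735 -0.343  0.585]
 [ 0.263  0.939  0.221]
 [-0.625 -0.009  0.781]]
side ring_top 0.9 [ 0.338  -0.0527  0.1846] px 322 195
side ring_top 0.68 [0.6374 0.209  0.2347] px 206 198
side ring_weight 0.58 [ 0.3403 -0.0464 -0.0028] px 315 234
side ring_weight 0.5 [0.6315 0.2068 0.0437] px 211 239
side ring_weight 0.47 [ 0.3415 -0.16   -0.0026] px 326 215
side gate_tip 0.51 [0.6173 0.2014 0.2528] px 212 195
side hook_bowl 0.72 [0.6354 0.2072 0.2463] px 206 196
scene ring_top 0.87 [0.638  0.2104 0.2356] px 199 194
scene ring_weight 0.76 [0.6348 0.2086 0.0461] px 208 236
scene ring_weight 0.56 [ 0.3386 -0.0567 -0.002 ] px 337 273
scene gate_tip 0.59 [0.6218 0.204  0.2585] px 203 191
scene hook_bowl 0.81 [0.635  0.212  0.2481] px 198 192
scene hook_bowl 0.57 [0.6331 0.2085 0.045 ] px 208 237
```

>>> {"name": "arm_command", "arguments": {
  "plan": [
    [[-0.015, 0, 0, 0, 0, 0, 0.085], [-0.02, 0, 0, 0, 0, 0, 0.085], [-0.02, 0, 0, 0, 0, 0, 0.085], [-0.02, 0, 0, 0, 0, 0, 0.085], [-0.02, 0, 0, 0, 0, 0, 0.085], [-0.02, 0, 0, 0, 0, 0, 0.085], [-0.02, 0, 0, 0, 0, 0, 0.085], [0, 0, 0, 0, 0, 0, 0.085], [0, 0, 0, 0, 0, 0, 0.085], [0, 0, 0, 0, 0, 0, 0.085], [0, 0, 0, 0, 0, 0, 0.085], [0, 0, 0, 0, 0, 0, 0.085], [0, 0, 0, 0, 0, 0, 0.085], [0, 0, 0, 0, 0, 0, 0.085], [0, 0, 0, 0, 0, 0, 0.085], [0, 0, 0, 0, 0, 0, 0.085]]
  ]
}}

```text
t: 33.47
tool_pos: [0.5456, 0.1752, 0.1809]
tool_rot: [-0.126, 0.678, 0.334]
contact_force: [-0.2, -0.5, 1.0]
opening: 0.0848
```

Run:
```python
from h import *
state()
ims=[]
for k in('side','scene'):
    a,T=snap(k); marks(k,T,['ring_top','ring_weight','gate_tip','hook_bowl','plunger_top']); ims.append(a[155:255,165:275])
cv2.imwrite('pics/m.png',cv2.resize(np.hstack(ims),None,fx=3.6,fy=3.6,interpolation=cv2.INTER_CUBIC)[:,:,::-1])
```

```text
t 33.47 tcp [0.5456 0.1752 0.1809] q [ 0.081 -0.532  2.36   0.444  0.488 -2.146] F [-0.2 -0.5  1. ] op 0.0848
[[ 0.728 -0.343  0.594]
 [ 0.261  0.939  0.222]
 [-0.634 -0.007  0.774]]
side ring_top 0.75 [0.6331 0.2071 0.2335] px 207 199
side ring_top 0.69 [ 0.3381 -0.0578  0.1858] px 322 194
side ring_weight 0.88 [0.6328 0.2069 0.0441] px 210 239
side ring_weight 0.66 [ 0.34   -0.0513  0.0005] px 315 232
side ring_weight 0.45 [ 0.3428 -0.161  -0.0038] px 326 215
side gate_tip 0.61 [0.6153 0.1995 0.2508] px 213 195
side gate_tip 0.21 [0.6356 0.208  0.247 ] px 206 196
side hook_bowl 0.69 [0.6308 0.2091 0.2443] px 207 197
side plunger_top 0.44 [0.6355 0.0644 0.0532] px 231 212
scene ring_top 0.93 [0.6362 0.212  0.2333] px 199 195
scene ring_top 0.57 [ 0.3451 -0.1619  0.1851] px 374 216
scene ring_weight 0.76 [0.6323 0.2066 0.0461] px 209 237
scene ring_weight 0.52 [ 3.378e-01 -5.510e-02 -2.000e-04] px 337 273
scene ring_weight 0.45 [ 0.6496 -0.0476  0.001 ] px 274 207
scene gate_tip 0.38 [0.6219 0.2    0.2581] px 204 191
scene hook_bowl 0.81 [0.6395 0.2128 0.2494] px 197 191
scene hook_bowl 0.52 [ 0.7595 -0.2666 -0.0021] px 306 163
```

View pics/m.png

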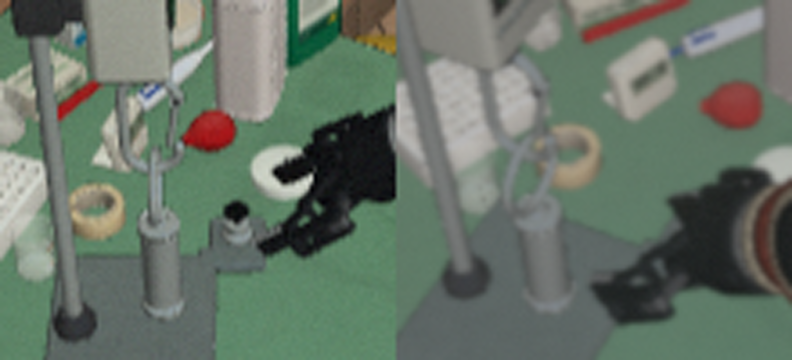

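The weight hangs upright in the hook at (158,165), the gate is shut, the plunger is up, and the gripper is clear. I'll let it settle, compare once more and hand in.

>>> {"name": "arm_command", "arguments": {
  "plan": [
    [[-0.01, 0, 0, 0, 0, 0, 0.085], [0, 0, 0, 0, 0, 0, 0.085], [0, 0, 0, 0, 0, 0, 0.085], [0, 0, 0, 0, 0, 0, 0.085], [0, 0, 0, 0, 0, 0, 0.085], [0, 0, 0, 0, 0, 0, 0.085], [0, 0, 0, 0, 0, 0, 0.085], [0, 0, 0, 0, 0, 0, 0.085], [0, 0, 0, 0, 0, 0, 0.085], [0, 0, 0, 0, 0, 0, 0.085], [0, 0, 0, 0, 0, 0, 0.085], [0, 0, 0, 0, 0, 0, 0.085], [0, 0, 0, 0, 0, 0, 0.085], [0, 0, 0, 0, 0, 0, 0.085], [0, 0, 0, 0, 0, 0, 0.085], [0, 0, 0, 0, 0, 0, 0.085], [0, 0, 0, 0, 0, 0, 0.085], [0, 0, 0, 0, 0, 0, 0.085], [0, 0, 0, 0, 0, 0, 0.085], [0, 0, 0, 0, 0, 0, 0.085]]
  ]
}}

```text
t: 35.73
tool_pos: [0.5386, 0.1726, 0.1868]
tool_rot: [-0.126, 0.678, 0.334]
contact_force: [0.6, 0.3, 0.3]
opening: 0.0847
```

Run:
```python
from h import *
ims=[]
for i in range(6): ims.append(snap('side')[0][155:250,190:225].astype(float))
print('max frame diffs',[round(np.abs(cv2.GaussianBlur(ims[i]-ims[0],(5,5),0)).max(),1) for i in range(1,6)])
T=T_cam('side'); marks('side',T,['ring_top','ring_weight','petri_dish','marker','slide_carton'])
state(); print(finish_job())
```

```text
max frame diffs [np.float64(3.1), np.float64(3.3), np.float64(2.8), np.float64(2.7), np.float64(3.4)]
side ring_top 0.78 [0.6335 0.2065 0.2368] px 207 198
side ring_top 0.73 [0.6095 0.1959 0.2565] px 215 194
side ring_top 0.66 [0.4248 0.3151 0.0033] px 245 293
side ring_weight 0.82 [0.634  0.2107 0.0434] px 209 239
side ring_weight 0.64 [ 0.3366 -0.0451 -0.0013] px 315 234
side ring_weight 0.31 [0.6139 0.2022 0.2516] px 213 196
side petri_dish 0.72 [ 6.459e-01 -4.940e-02 -2.000e-04] px 244 204
side petri_dish 0.6 [ 0.5012 -0.1682 -0.001 ] px 290 200
side marker 0.6 [ 0.4498  0.0128 -0.0032] px 281 233
side slide_carton 0.83 [ 0.4238  0.3126 -0.001 ] px 246 294
t 36.28 tcp [0.5386 0.1727 0.1868] q [ 0.075 -0.57   2.372  0.432  0.513 -2.134] F [0.8 0.1 0.9] op 0.0852
[[ 0.728 -0.343  0.594]
 [ 0.261  0.939  0.222]
 [-0.634 -0.007  0.773]]
the job is handed in; nothing more can be done
None
```

The check weight now hangs in the scale's snap hook, and I handed the job in at about 36 s; no verdict was reported. I pressed the zero plunger to its stop on the empty hook (about 12 N at the wrist) and let it come back up. Then I lifted the steel ring weight out of the box by its ring, set it down in front of the scale and regripped it by the waist. I pushed the ring in through the gate, lowered it into the bowl, let go and backed off.

**Last checks:**
- **Position:** the ring top is at about (0.634, 0.207, 0.237) m and the foot is right below it, so the weight hangs upright in the bowl. The camera estimates put the hook about 5 mm lower than when empty, as expected.
- **Motion:** six side pictures in a row showed only noise, so it hangs still.
- **Gate and plunger:** the gate looked shut and the plunger up, judged from the pictures and point estimates, since the joint values cannot be read.
- **Robot:** the gripper was clear, with about 1 N of noise at the wrist.
- **Other things:** the petri dish, marker and carton are within about 6 mm of where they were first seen, roughly the measuring error. I did not measure the knob weights again after lifting the ring weight out.

**What did not go to plan:** while setting the weight down I wrongly thought an arm link was touching the scale head. The weight was already standing on the table, and I shifted it about 20 to 40 mm there. I also opened my first waist grip and regripped lower, for more room under the hook.

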